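# Sort out the find and load the sieve shaker

### The job

Pick the long whetstone out of the white tray and lay it in the wooden finds box; then, with the scoop, shift all the brick lumps from the tray into the wooden-framed sieve of the shaker, without touching lumps in the tray with the fingers (only one that has spilled elsewhere may be picked up by hand). After that set the scoop down flat in the middle of its black mat and let go, and last of all turn the shaker's dial until its pointer lines up with the index tab, without shifting the tab. Leave the cup, the brush and the tile where they are.

Things in the scene. Friction and masses are not known exactly. Their poses are not given: they have to be found in the camera images.
- tray: Low open white plastic tray, fixed to the table: inside 300 mm (its x) by 190 mm (its y), floor 5 mm thick, walls 5 mm thick and 45 mm high over the table, with a small rim lip standing out 12 mm. Origin at the centre of its underside, at table height.
- mat_mid (a point): Middle of the upper face of the scoop's place, a black rubber mat fixed flat on the table, 240 mm (this point's x) by 200 mm (y), 3 mm thick.
- findbox: Finds box: low open wooden box fixed to the table beyond the mat, outside 90 mm (x) by 160 mm (y), 25 mm high, walls and floor 5 mm. Origin at the centre of its underside.
- stone: The find: a long grey bar-shaped whetstone, 110 mm (its x) by 22 mm (y) by 18 mm high, 0.11 kg, lying in the far part of the tray among the lumps. Origin at the centre of its underside.
- scoop: Aluminium scoop: flat pan 120 mm long (x), 116 wide (y), floor 2 thick, open at its front (-x) lip. Sides 34 mm high, tapering to nothing over the front 45; back wall 45 high at x +60. Wooden bar handle over the pan along x: 22 wide, 20 high, x -40 to +72, centred 80 above the underside, on a post at x +60 to +72. Origin: centre of the pan's underside, z up; best held right above it.
- scoop_lip (a point): Middle of the scoop's front lip, on the underside, 60 mm in front (-x) of its origin.
- shaker: Sieve shaker fixed to the table: grey housing 355 mm (x) by 210 mm (y), 50 mm high, from x -190 to +165 mm. On it a square wooden sieve frame (176 mm inside, 200 mm outside, top 100 mm above the table) centred at x +55 mm, and a dial at x -125 mm, y 0. Origin under the housing, at table height.
- sieve_in (a point): Centre of the sieve's mesh floor, 54 mm above the table; the inside reaches 88 mm to either side along its x and y (the shaker's axes), the frame stands 46 mm above the mesh.
- dial (a joint): Angle of the shaker's black dial, rad: 0 when its pointer points along the shaker's -x, growing clockwise seen from above (to the shaker's +y at 1.57); range 0 to 1.8, stays where it is left, light to turn.
- dial_grip (a point): Point on the dial's axis, 86 mm above the table and 36 mm above the housing, in the dial's bar grip, which is 52 mm long, 14 mm wide and 32 mm high (top 95 mm above the table); the pointer is the bar's end with the small point and white line, along this point's -x.
- index (a joint): Angle of the index tab around the dial, rad, measured as the dial is: the tab stands by the pointer when both values are equal. Stiff; differs from start to start and is not to be moved.
- index_tab (a point): Top of the index tab, a small dark block 10 mm wide and 18 mm long standing 10 mm above the housing, 44 mm from the dial's axis.
- cup: White plastic cup, 70 mm wide, 80 mm high; a bystander.
- brush: Hand brush lying beyond the tray; a bystander.
- tile: Flat red-brown tile 70 by 90 by 18 mm lying beyond the tray; a bystander.
- lump1: Rounded lump of fired brick, 44 by 36 by 28 mm, 60 g, radius of its edges about 14 mm, lying in the tray; 6 to 9 of the nine lumps are present. Origin at the centre of its underside as it lies flat at first (14 mm from its middle).
- lump2: Rounded lump of fired brick, 44 by 36 by 28 mm, 60 g, radius of its edges about 14 mm, lying in the tray; 6 to 9 of the nine lumps are present. Origin at the centre of its underside as it lies flat at first (14 mm from its middle).
- lump3: Rounded lump of fired brick, 44 by 36 by 28 mm, 60 g, radius of its edges about 14 mm, lying in the tray; 6 to 9 of the nine lumps are present. Origin at the centre of its underside as it lies flat at first (14 mm from its middle).
- lump4: Rounded lump of fired brick, 44 by 36 by 28 mm, 60 g, radius of its edges about 14 mm, lying in the tray; 6 to 9 of the nine lumps are present. Origin at the centre of its underside as it lies flat at first (14 mm from its middle).
- lump5: Rounded lump of fired brick, 44 by 36 by 28 mm, 60 g, radius of its edges about 14 mm, lying in the tray; 6 to 9 of the nine lumps are present. Origin at the centre of its underside as it lies flat at first (14 mm from its middle).
- lump6: Rounded lump of fired brick, 44 by 36 by 28 mm, 60 g, radius of its edges about 14 mm, lying in the tray; 6 to 9 of the nine lumps are present. Origin at the centre of its underside as it lies flat at first (14 mm from its middle).
- lump7: Rounded lump of fired brick, 44 by 36 by 28 mm, 60 g, radius of its edges about 14 mm, lying in the tray; 6 to 9 of the nine lumps are present. Origin at the centre of its underside as it lies flat at first (14 mm from its middle).
- lump8: Rounded lump of fired brick, 44 by 36 by 28 mm, 60 g, radius of its edges about 14 mm, lying in the tray; 6 to 9 of the nine lumps are present. Origin at the centre of its underside as it lies flat at first (14 mm from its middle).
- lump9: Rounded lump of fired brick, 44 by 36 by 28 mm, 60 g, radius of its edges about 14 mm, lying in the tray; 6 to 9 of the nine lumps are present. Origin at the centre of its underside as it lies flat at first (14 mm from its middle).
Things that resemble listed ones, but are neither listed nor needed, are in the scene too. Of the things like the scoop, leave any that is blue; of the rest the smaller one is meant.

How it is judged:
On the way, in this order (a step that is already met when the one before it is completed fails the run):
1. the whetstone lies in the finds box, let go (x of stone in the frame of findbox between -0.04 and 0.04 m and y of stone in the frame of findbox between -0.07 and 0.07 m and z of stone in the frame of findbox between -0.005 and 0.025 m and linear speed of stone below 0.03 m/s and contact force between stone and the fingers below 0.2 N), for 0.2 s.
2. all lumps are in the sieve (x of lump1 in the frame of sieve_in between -0.09 and 0.09 m and y of lump1 in the frame of sieve_in between -0.09 and 0.09 m and z of lump1 in the frame of sieve_in between -0.01 and 0.06 m and x of lump2 in the frame of sieve_in between -0.09 and 0.09 m and y of lump2 in the frame of sieve_in between -0.09 and 0.09 m and z of lump2 in the frame of sieve_in between -0.01 and 0.06 m and x of lump3 in the frame of sieve_in between -0.09 and 0.09 m and y of lump3 in the frame of sieve_in between -0.09 and 0.09 m and z of lump3 in the frame of sieve_in between -0.01 and 0.06 m and x of lump4 in the frame of sieve_in between -0.09 and 0.09 m and y of lump4 in the frame of sieve_in between -0.09 and 0.09 m and z of lump4 in the frame of sieve_in between -0.01 and 0.06 m and x of lump5 in the frame of sieve_in between -0.09 and 0.09 m and y of lump5 in the frame of sieve_in between -0.09 and 0.09 m and z of lump5 in the frame of sieve_in between -0.01 and 0.06 m and x of lump6 in the frame of sieve_in between -0.09 and 0.09 m and y of lump6 in the frame of sieve_in between -0.09 and 0.09 m and z of lump6 in the frame of sieve_in between -0.01 and 0.06 m and x of lump7 in the frame of sieve_in between -0.09 and 0.09 m and y of lump7 in the frame of sieve_in between -0.09 and 0.09 m and z of lump7 in the frame of sieve_in between -0.01 and 0.06 m and x of lump8 in the frame of sieve_in between -0.09 and 0.09 m and y of lump8 in the frame of sieve_in between -0.09 and 0.09 m and z of lump8 in the frame of sieve_in between -0.01 and 0.06 m and x of lump9 in the frame of sieve_in between -0.09 and 0.09 m and y of lump9 in the frame of sieve_in between -0.09 and 0.09 m and z of lump9 in the frame of sieve_in between -0.01 and 0.06 m), for 0.2 s.
3. the scoop is back flat in the middle of its mat, let go (horizontal distance between scoop and mat_mid below 0.06 m and height (world z) of scoop below 0.012 m and angle between scoop's own z axis and vertical below 0.1 rad and linear speed of scoop below 0.03 m/s and contact force between scoop and the fingers below 0.2 N), for 0.2 s.
4. the dial's pointer is lined up with the index tab (angle between the x axis of dial_grip and the x axis of index_tab, either way round below 0.12 rad), for 0.2 s.
At the end, for the whole second after the job is handed in: The whetstone lies in the finds box; every lump lies at rest in the sieve (within 90 mm of its centre along both sides, at most 60 mm above the mesh); the scoop stands flat (0.1 rad) and still, let go, within 60 mm of the mat's middle; the dial is within 0.12 rad of the tab (all of step 1 and all of step 2 and all of step 3 and linear speed of each of lump1, lump2, lump3, lump4, lump5, lump6, lump7, lump8, lump9 below 0.03 m/s and angle between the x axis of dial_grip and the x axis of index_tab, either way round below 0.12 rad); the robot touches nothing.
It fails at once if the fingers handle a lump in the tray (more than 1 N) ((contact force between the fingers and lump1 above 1 N and x of lump1 in the frame of tray between -0.155 and 0.155 m and y of lump1 in the frame of tray between -0.1 and 0.1 m and height (world z) of lump1 below 0.06 m) or (contact force between the fingers and lump2 above 1 N and x of lump2 in the frame of tray between -0.155 and 0.155 m and y of lump2 in the frame of tray between -0.1 and 0.1 m and height (world z) of lump2 below 0.06 m) or (contact force between the fingers and lump3 above 1 N and x of lump3 in the frame of tray between -0.155 and 0.155 m and y of lump3 in the frame of tray between -0.1 and 0.1 m and height (world z) of lump3 below 0.06 m) or (contact force between the fingers and lump4 above 1 N and x of lump4 in the frame of tray between -0.155 and 0.155 m and y of lump4 in the frame of tray between -0.1 and 0.1 m and height (world z) of lump4 below 0.06 m) or (contact force between the fingers and lump5 above 1 N and x of lump5 in the frame of tray between -0.155 and 0.155 m and y of lump5 in the frame of tray between -0.1 and 0.1 m and height (world z) of lump5 below 0.06 m) or (contact force between the fingers and lump6 above 1 N and x of lump6 in the frame of tray between -0.155 and 0.155 m and y of lump6 in the frame of tray between -0.1 and 0.1 m and height (world z) of lump6 below 0.06 m) or (contact force between the fingers and lump7 above 1 N and x of lump7 in the frame of tray between -0.155 and 0.155 m and y of lump7 in the frame of tray between -0.1 and 0.1 m and height (world z) of lump7 below 0.06 m) or (contact force between the fingers and lump8 above 1 N and x of lump8 in the frame of tray between -0.155 and 0.155 m and y of lump8 in the frame of tray between -0.1 and 0.1 m and height (world z) of lump8 below 0.06 m) or (contact force between the fingers and lump9 above 1 N and x of lump9 in the frame of tray between -0.155 and 0.155 m and y of lump9 in the frame of tray between -0.1 and 0.1 m and height (world z) of lump9 below 0.06 m)).
It fails at once if the index tab is shifted by more than 6 mm (distance of index_tab from where it was at the start of the episode above 0.006 m).
It fails at once if the cup, the brush or the tile is moved by more than 40 mm (distance of any of cup, brush, tile from where it was at the start of the episode above 0.04 m).
Of lump1, lump2, lump3, lump4, lump5, lump6, lump7, lump8, lump9 only 6 to 9 are there at a start; the rules pass over those that are not, and their reading is None.
At some moment in a run one of scoop may be knocked a few centimetres aside while the robot is not near it.
It also fails if it takes over 210 s, if anything falls off the work surface, if the arm or the gripper's body presses on something with over 40 N, if the wrist force passes 120 N, or if a joint passes its speed limit or range.

### The arm

A 6-joint arm with a two-finger parallel gripper is mounted at the origin on the work surface. World frame = base frame: x ahead of the robot, y to its left, z up, the work surface at z = 0. Lengths are in m, angles in rad, forces in N, time in s.
With the tool pointing down it reaches from about 0.35 to 0.975 m from the base axis. Payload 4.9 kg.
Tool frame: the origin (TCP) lies at the very end of the fingers, on their centre line; the grasp point (between the pads) lies 19 mm behind it (ctrl.tcp_to_grasp is the z of the grasp point in the tool frame, in m); z points along the fingers, y is the line along which they close (so a half turn about z gives the same grasp; the last joint's range is limited). The gripper opens to 85 mm and grips with 20 to 120 N. Pads are 22 mm wide; open, the fingers measure 114 mm over their backs; the gripper's body (76 mm by 85 mm) begins 54 mm behind the grasp point. The pads swing forward as they close: fully open they stand 13 mm farther back than shut.
Start: joints at [1.007, 0.053, 1.613, -0, 1.476, -0.119], TCP at [0.269, 0.564, 0.231] pointing down, gripper open.
Joint ranges: [-3.01, 3.01], [-1.01, 2.22], [0.06, 2.58], [-1.02, 4.17], [0.09, 2.62], [-3.14, 3.14]. Speed limits (rad/s): [2.57, 2.57, 3.14, 3.14, 3.14, 3.14].

### API

Orientations are given as a rotation vector (axis times angle).
In Python, from station import ctrl, eyes, job, nets gives the robot as it stands. The module is installed in compiled form; this text tells all that it offers.
- The arm moves only by the tool jog_arm, never from a script. Its argument "commands" is one flat list of numbers, 7 for each row, row after row: the shift along the tool's x, y, z each as a share of 0.06 m, from -1 to 1, then the turn, a rotation vector about the tool's x, y, z each as a share of 0.1 rad, from -1 to 1, then the finger opening in mm, from 0 to 85.4. In form: [x, y, z, ax, ay, az, grip, x, y, z, ax, ay, az, grip, ...]. A call has 1 to 20 rows; each row shifts and turns the commanded pose from where the row before left it, along the tool's axes as they then stand; what a row does not reach is not made up. A row lasts 1/8 s, in which the tool goes at most 62.5 mm and 10.7 degrees, less where a joint would pass 70% of its speed; a pose out of reach is approached as far as the arm can. A call with a number of a shift or a turn outside -1 to 1 is refused whole. A call with a gripper value outside its range is refused whole. The fingers move at their own pace and stop on an object; "newtons" is the grip in N (left out, the last holds). Time passes only in rows, so rows that do not move let the fingers close. It gives the time, the measured TCP pose, the force, the opening and the grip force at its end, in the units of the state.
- ctrl.get_obs(): the state, without advancing time (a new reading comes with each control period).
- eyes.get_image(name): name is "side" or "top"; returns a dict with "image" (420x560x3 uint8, red, green, blue), "z_map" (420x560 float32, m along the optical axis (not along the pixel's ray), 0 where there is no reading), "K" (3x3 intrinsics, pixels), "cam_to_world" (4x4, takes a point from camera to world coordinates). Camera axes: x right, y up, looking along -z (the intrinsics and any distortion apply to the point x, -y, -z); pixel columns grow to the right and rows downward; lengths in m; the calibration is good to about 2 mm. A picture is of the moment at which its call begins.
- job.finish_job(): hands the job in; it is judged then, once.
Trained networks look in the newest picture that a camera, given by its name, has taken for a name from the list of things; names that differ only in an ending like _2 or _b are one class to them, and where a whole thing is asked for, a point or a joint stands for the part that bears it (a point fixed in the world has none). Each returns a list of dicts, best first, with "p" (0 to 1); they miss things now and then, are a little off and sometimes report something else, mostly with a low value. They report only what shows in the picture. A call takes as long as a camera call. They do not tell look-alikes from the thing itself.
- nets.silhouettes(camera, name): "mask" (420x560 bool, what is visible of it) and "bbox" ([left, top, right, bottom] in pixels, round what is visible of it).
The state is a dict: "t": time; "q": joint angles; "dq": joint speeds; "effort": joint torques, N m; "tool_pos": TCP position; "tool_rot": TCP orientation; "contact_force": force on the tool from outside, world axes, zero at the start; "wrist_torque": the same for the moment, N m; "opening": finger opening in m; "grip_force": force on a finger pad.
Only numpy, scipy, OpenCV 4.12 (cv2) and the standard library are available. Lean on these libraries where they do the work, as an engineer would, in place of code of your own. Each camera call takes 0.05 s, during which the arm holds its last target. There are 200 camera calls.

## Working session

There is one attempt and no reset: what is moved stays moved. The work goes in short steps, Python scripts to look and compute and a tool call to move; the robot and the scene stay as the last step left them, time stands still between calls to the robot, and variables do not carry over. Pictures are saved under pics/ and viewed, at most 14 in all, crops included, and the job is handed in when it is done.

Besides the shell and the picture viewer there is one more tool, called after ">>>" by a JSON object that holds its "fn" and its "kwargs", one argument or row to a line. jog_arm: Moves the arm, as the interface text tells. Shift numbers are shares of 0.06 m and turn numbers shares of 0.1 rad, none past 1 either way. Its arguments: {"type":"object","properties":{"commands":{"type":"array","items":{"type":"number"}},"newtons":{"type":"number"}},"required":["commands"]}

```bash
mkdir -p pics; cat > h.py <<'E'
import numpy as np, cv2
from station import ctrl, eyes, job, nets
from scipy.spatial.transform import Rotation as R
def cloud(im):
    K=im["K"];z=im["z_map"];v,u=np.mgrid[0:z.shape[0],0:z.shape[1]]
    p=np.stack([(u-K[0,2])/K[0,0]*z,-(v-K[1,2])/K[1,1]*z,-z],-1)
    T=im["cam_to_world"];w=p@T[:3,:3].T+T[:3,3];w[z==0]=np.nan
    return w
def save(im,n):cv2.imwrite("pics/"+n+".png",im["image"][...,::-1])
def obs():
    o=ctrl.get_obs();print("t",round(o["t"],2),"p",np.round(o["tool_pos"],4),"F",np.round(o["contact_force"],1),"op",round(float(o["opening"]),4),"gf",np.round(o["grip_force"],1))
    print(np.round(R.from_rotvec(o["tool_rot"]).as_matrix(),3).tolist(),"q",np.round(o["q"],2));return o
E
python3 - <<'E'
from h import *
obs()
for c in("top","side"):
    im=eyes.get_image(c);save(im,c+"0");np.savez(c+"0.npz",w=cloud(im),im=im["image"])
    print(c,im["K"].tolist(),np.round(im["cam_to_world"],3).tolist())
    w=cloud(im)
    for n in("tray","stone","scoop","shaker","findbox","dial","index","lump1","cup","brush","tile"):
        for d in nets.silhouettes(c,n):
            p=w[d["mask"]];print(n,round(d["p"],2),d["bbox"],d["mask"].sum(),np.round(np.nanmedian(p,0),3),np.round(np.nanmax(p[:,2]),3))
E
```

```text
t 0.0 p [0.2686 0.5637 0.2301] F [ 0.7  0.2 -0.2] op 0.0852 gf 0.0
[[-0.903, 0.43, -0.001], [0.43, 0.903, -0.002], [0.0, -0.002, -1.0]] q [ 1.01  0.05  1.61  0.    1.48 -0.12]
top [[523.8716153374252, 0.0, 270.98723263621065], [0.0, 523.8716153374252, 209.2962352911671], [0.0, 0.0, 1.0]] [[0.021, 0.999, -0.04, 0.433], [-1.0, 0.022, 0.01, -0.111], [0.011, 0.04, 0.999, 1.329], [0.0, 0.0, 0.0, 1.0]]
tray 0.64 [169.1, 112.7, 278.5, 258.5] 9225 [ 0.562 -0.003  0.007] 0.056
stone 0.56 [204.6, 145.3, 247.0, 158.0] 353 [ 0.63  -0.008  0.023] 0.03
scoop 0.82 [329.0, 296.8, 383.5, 360.6] 2644 [ 0.201 -0.335  0.005] 0.098
scoop 0.62 [405.0, 120.1, 486.1, 199.1] 4436 [ 0.618 -0.555  0.007] 0.132
scoop 0.57 [314.1, 195.6, 362.6, 252.0] 2418 [ 0.454 -0.282  0.007] 0.1
scoop 0.36 [45.6, 125.3, 143.7, 271.6] 13619 [0.508 0.299 0.054] 0.108
shaker 0.6 [46.4, 128.0, 143.4, 270.3] 13498 [0.508 0.3   0.054] 0.108
findbox 0.58 [310.2, 131.9, 379.4, 177.5] 2467 [ 0.633 -0.305  0.006] 0.033
findbox 0.28 [191.2, 176.3, 210.0, 195.9] 232 [0.54  0.056 0.03 ] 0.041
dial 0.82 [81.9, 231.4, 101.6, 262.3] 417 [0.
[... 2752 characters left out ...]
 [254.2, 204.4, 270.0, 217.6] 100 [ 0.476 -0.06   0.032] 0.038
lump1 0.5 [246.3, 193.1, 263.4, 204.6] 175 [0.474 0.003 0.029] 0.039
lump1 0.44 [228.0, 194.9, 243.8, 211.3] 185 [0.417 0.004 0.029] 0.039
lump1 0.44 [272.9, 187.5, 288.1, 200.1] 170 [ 0.543 -0.006  0.03 ] 0.036
lump1 0.42 [236.3, 208.1, 247.5, 222.2] 107 [ 0.419 -0.05   0.032] 0.041
cup 0.98 [318.2, 134.4, 345.2, 163.9] 563 [0.764 0.107 0.057] 0.084
brush 0.75 [346.5, 185.6, 400.7, 235.2] 674 [ 0.764 -0.135  0.018] 0.026
brush 0.62 [247.6, 194.1, 263.0, 206.8] 189 [0.475 0.004 0.028] 0.039
brush 0.16 [228.3, 198.1, 245.0, 209.9] 153 [0.417 0.003 0.031] 0.039
tile 0.89 [332.3, 164.8, 365.8, 194.1] 544 [ 0.767 -0.006  0.019] 0.026
```

```bash
python3 - <<'E'
import cv2,numpy as np
t=cv2.imread("pics/top0.png")
cv2.imwrite("pics/a.png",cv2.resize(t[60:400,30:500],None,fx=1.7,fy=1.7,interpolation=cv2.INTER_CUBIC))
E
```

```text
(no output)
```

View pics/a.png

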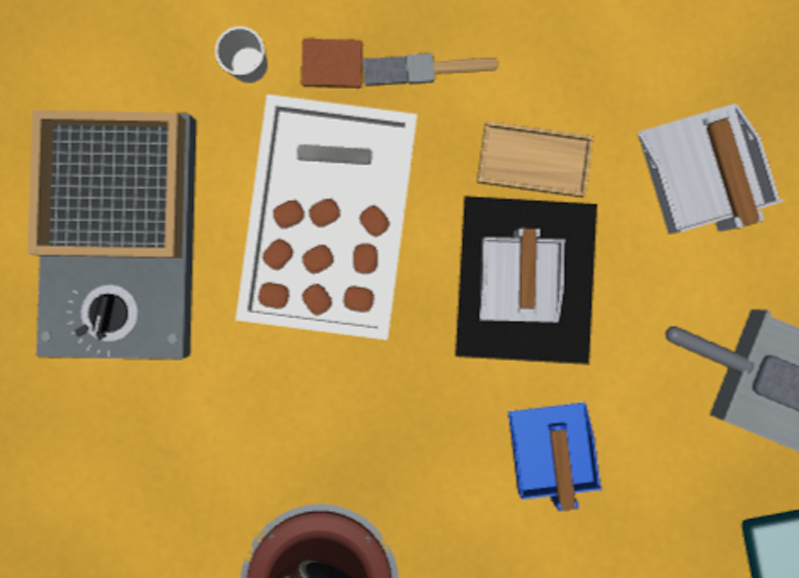

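The view shows the whetstone at the tray's far part (335,155) and 9 lumps in a 3×3 grid nearer to the robot. The right scoop is on the black mat (520,278), with its post to the far side and its lip towards the robot. The blue scoop and the bigger scoop are decoys.

```bash
python3 - <<'E'
from h import *
d=np.load("top0.npz");w=d["w"];im=d["im"].astype(int)
X,Y,Z=w[...,0],w[...,1],w[...,2]
def rect(m,n):
    p=w[m][:,:2].astype(np.float32);p=p[~np.isnan(p[:,0])]
    r=cv2.minAreaRect(p*1000);print(n,len(p),np.round(r[0],1),np.round(r[1],1),"ang",round(r[2],2),"med z",np.round(np.nanmedian(Z[m]),4))
def box(a,b,c,e):return (X>a)&(X<b)&(Y>c)&(Y<e)
T=box(.36,.73,-.13,.13)
rect(T&(Z>.038)&(im.min(-1)>150),"tray rim")
rect(T&(Z<.012)&(Z>-.01)&(im.min(-1)>150),"floor")
rect(box(.59,.67,-.08,.08)&(Z>.016)&(Z<.035)&(im.max(-1)<150),"stone")
S=box(.36,.56,-.36,-.2)
rect(S&(Z>.08),"handle"); rect(S&(im.min(-1)>130),"pan"); rect(S&(Z>.037)&(Z<.055),"backwall")
rect(box(.34,.62,-.42,-.16)&(im.max(-1)<45),"mat")
rect(box(.57,.71,-.42,-.2)&(Z>.017),"findbox")
H=box(.3,.75,.15,.45)
rect(H&(Z>.04),"shaker"); rect(H&(Z>.09)&(X>.45),"frame"); rect(H&(Z>.083)&(X<.44)&(im.max(-1)<90),"dialbar")
rect(H&(Z>.0555)&(Z<.066)&(X<.44)&(im.max(-1)<80),"tab?")
t=d["im"][215:285,60:125][...,::-1]
cv2.imwrite("pics/b.png",cv2.resize(t,None,fx=8,fy=8,interpolation=cv2.INTER_CUBIC))
s=np.load("side0.npz")["im"][115:160,165:235][...,::-1]
cv2.imwrite("pics/b.png",np.hstack([cv2.resize(t,(400,430),interpolation=cv2.INTER_CUBIC),cv2.resize(s,(400,430),interpolation=cv2.INTER_CUBIC)]))
for q in nets.silhouettes("top","lump1")[:0]:pass
E
```

```text
tray rim 2565 [537.7  -0.6] [220.3 330. ] ang 83.77 med z 0.0453
floor 6283 [544.8  -9.7] [206.1 333.2] ang 83.77 med z 0.0053
stone 374 [635.3  11.7] [146.7  35.8] ang 78.3 med z 0.0228
handle 490 [ 465.4 -287.7] [116.5  28.7] ang 1.01 med z 0.0928
pan 1829 [ 459.7 -291.1] [135.3 125.4] ang 0.37 med z 0.0058
backwall 142 [ 476.6 -286.4] [116.   89.4] ang 89.97 med z 0.043
mat 4495 [ 454.3 -298.6] [196.9 235.4] ang 87.88 med z 0.0035
findbox 448 [ 631.1 -304.3] [160.1  91.6] ang 83.46 med z 0.0246
shaker 13173 [537.8 280.9] [254.2 424.7] ang 89.1 med z 0.054
frame 1930 [572.1 305.1] [200.5 203.8] ang 0.3 med z 0.0997
dialbar 130 [392.3 303.6] [15.4 51.3] ang 80.64 med z 0.094
tab? 206 [390.  312.6] [54.7 72.6] ang 5.17 med z 0.0621
```

View pics/b.png

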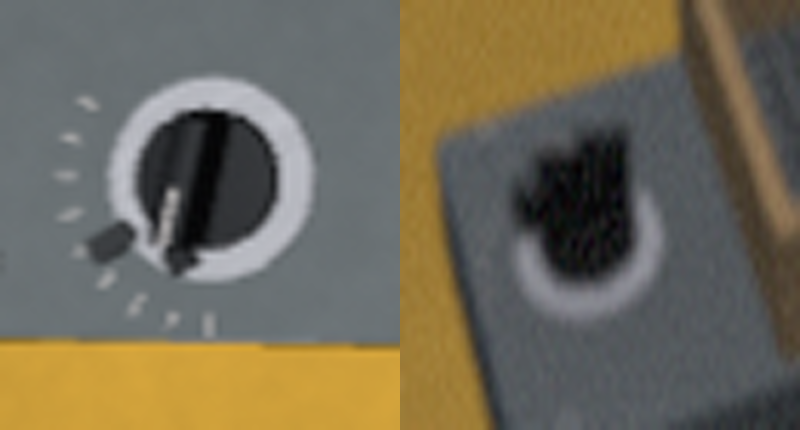

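The dial's bar points nearly along -x (left of straight down). The dark tab is at about (110,243) against the ring centre at (211,178), so the index is at about 1.0 rad.

```bash
cat >> h.py <<'E'
def go(pos,yaw=None,o=None,Rt=None):
    """print shift (rows of .06) in tool axes after turning in place; yaw = heading of tool y, tool down"""
    o=o or ctrl.get_obs();R0=R.from_rotvec(o["tool_rot"])
    if yaw is not None:
        y=np.array([np.cos(yaw),np.sin(yaw),0]);z=np.array([0,0,-1.]);Rt=R.from_matrix(np.c_[np.cross(y,z),y,z])
    if Rt is None:Rt=R0
    rv=(R0.inv()*Rt).as_rotvec()/.1
    d=np.asarray(pos)-o["tool_pos"]
    print("turn",np.round(rv,2),"shift after turn",np.round(Rt.inv().apply(d)/.06,2),"before turn",np.round(R0.inv().apply(d)/.06,2))
def axis(p):
    c=p.mean(0);return c,np.linalg.svd(p-c,full_matrices=False)[2][0]
E
python3 - <<'E'
from h import *
d=np.load("top0.npz");w=d["w"];im=d["im"].astype(int)
eyes.get_image("top")
m=nets.silhouettes("top","stone")[0]["mask"];Z=w[...,2]
p=w[m&(Z>.018)&(Z<.03)][:,:2];c,a=axis(p);a*=np.sign(a[1]);print(c,a,np.ptp((p-c)@a))
yaw=np.arctan2(-a[0],a[1])
obs();go([c[0],c[1],.16],yaw);print(yaw)
for s in nets.silhouettes("top","scoop"):
    p=w[s["mask"]];print(s["p"],np.nanmedian(p,0))
    q=p[(p[:,2]>.085)][:,:2]
    if len(q)>20:
        c,a=axis(q);print("handle",c,a,np.percentile((q-c)@a,[1,99]))
E
```

```text
[ 0.63123512 -0.0079717 ] [0.04082121 0.99916647] 0.10590736122264273
t 1.35 p [0.2689 0.5642 0.2313] F [ 0.1 -0.5  0.1] op 0.0856 gf 0.0
[[-0.903, 0.43, -0.0], [0.43, 0.903, -0.0], [0.0, -0.0, -1.0]] q [ 1.01  0.05  1.61  0.    1.48 -0.12]
turn [-0.    0.   11.67] shift after turn [-9.28  6.42  1.19] before turn [-9.55 -6.01  1.19]
-0.04083255940068968
0.96 [ 0.20105526 -0.3346399   0.0045847 ]
handle [ 0.19344303 -0.33893631] [-0.99071584 -0.13594896] [-0.05802596  0.05593274]
0.88 [ 0.45474964 -0.28187841  0.00735198]
handle [ 0.46509178 -0.28625732] [-0.99998994  0.00448587] [-0.0558356   0.05767233]
0.79 [ 0.61680787 -0.55458237  0.00663061]
handle [ 0.60534335 -0.56063648] [-0.95521459 -0.29591399] [-0.07966766  0.0750355 ]
0.26 [0.39026918 0.29842875 0.06695223]
handle [0.39223993 0.30237129] [-0.98356087  0.1805769 ] [-0.02461453  0.02555872]
```

>>> {"fn": "jog_arm", "kwargs": {
  "commands": [-0.4,-0.25,0,0,0,0,45,-0.8,-0.5,0,0,0,0,45,-0.8,-0.5,0,0,0,0,45,-0.8,-0.5,0,0,0,0,45,-0.8,-0.5,0,0,0,0,45,-0.8,-0.5,0,0,0,0,45,-0.8,-0.5,0,0,0,0,45,-0.8,-0.5,0,0,0,0,45,-0.8,-0.5,0,0,0,0,45,-0.8,-0.5,0,0,0,0,45,-0.8,-0.5,0,0,0,0,45,-0.8,-0.5,0,0,0,0,45,-0.35,-0.26,0,0,0,0,45]
}}

```text
t: 3.02
tool_pos: [0.632, -0.0104, 0.2311]
tool_rot: [-0.697, -3.063, 0.0]
contact_force: [0.2, 0.8, 0.1]
opening: 0.0451
grip_force: 0.0
```

>>> {"fn": "jog_arm", "kwargs": {
  "commands": [0,0,0,0,0,1,45,0,0,0,0,0,1,45,0,0,0,0,0,1,45,0,0,0,0,0,1,45,0,0,0,0,0,1,45,0,0,0,0,0,1,45,0,0,0,0,0,1,45,0,0,0,0,0,1,45,0,0,0,0,0,1,45,0,0,0,0,0,1,45,0,0,0,0,0,1,45,0,0,0,0,0,0.67,45,0,0,0,0,0,0,45]
}}

```text
t: 4.65
tool_pos: [0.6308, -0.0073, 0.2313]
tool_rot: [-2.265, -2.177, -0.0]
contact_force: [0.1, 0.9, -0.3]
opening: 0.0451
grip_force: 0.0
```

```bash
python3 - <<'E'
from h import *
o=obs();go([.6312,-.0080,.010],-.041)
E
```

```text
t 4.65 p [ 0.6308 -0.0073  0.2313] F [ 0.1  0.9 -0.3] op 0.0451 gf 0.0
[[0.039, 0.999, -0.0], [0.999, -0.039, 0.0], [0.0, -0.0, -1.0]] q [-0.13  0.07  1.6   0.    1.48 -0.09]
turn [-0.   -0.    0.02] shift after turn [-0.01  0.01  3.69] before turn [-0.01  0.01  3.69]
```

>>> {"fn": "jog_arm", "kwargs": {
  "commands": [0,0,0.9,0,0,0,45,0,0,0.9,0,0,0,45,0,0,0.9,0,0,0,45,0,0,0.5,0,0,0,45,0,0,0.45,0,0,0,45,0,0,0,0,0,0,45,0,0,0,0,0,0,10,0,0,0,0,0,0,10,0,0,0,0,0,0,10,0,0,0,0,0,0,10,0,0,0,0,0,0,10],
  "newtons": 50
}}

```text
t: 6.02
tool_pos: [0.6325, -0.008, 0.0144]
tool_rot: [2.265, 2.174, 0.003]
contact_force: [0.2, 0.2, 6.7]
opening: 0.0202
grip_force: 52.5
```

>>> {"fn": "jog_arm", "kwargs": {
  "commands": [0,0,-0.5,0,0,0,10,0,0,-0.7,0,0,0,10,0,0,-0.8,0,0,0,10,-0.5,0,0,0,0,0.7,10,-0.8,0,0,0,0,0,10,-0.8,0,0,0,0,0,10,-0.8,0,0,0,0,0,10,-0.8,0,0,0,0,0,10,-0.8,0,0,0,0,0,10,-0.4,0,0,0,0,0,10,0,0,0,0,0,0,10]
}}

```text
t: 7.4
tool_pos: [0.6, -0.3013, 0.1319]
tool_rot: [-2.343, -2.092, -0.0]
contact_force: [0.1, 0.5, -0.7]
opening: 0.0205
grip_force: 51.6
```

```bash
python3 - <<'E'
from h import *
o=obs();go([.632,-.304,.016],-.111)
im=eyes.get_image("top");save(im,"c")
E
```

```text
t 7.4 p [ 0.6    -0.3013  0.1319] F [ 0.1  0.5 -0.7] op 0.0205 gf 51.6
[[0.113, 0.994, -0.0], [0.994, -0.113, 0.001], [0.001, -0.001, -1.0]] q [-0.58  0.23  1.58  0.    1.33 -0.46]
turn [-0.01 -0.01 -0.02] shift after turn [0.01 0.53 1.93] before turn [0.01 0.54 1.93]
```

View pics/c.png

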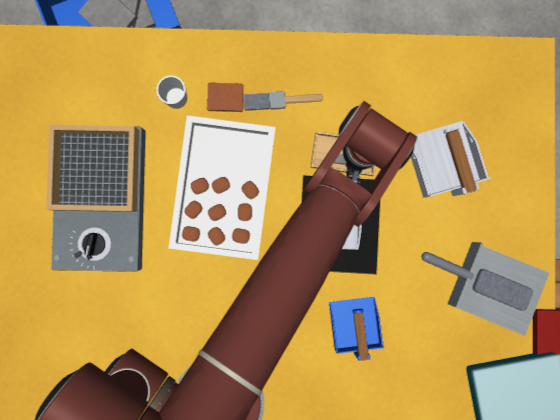

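The stone is out of the tray (gripper over the finds box at about (345,150)), and the lumps are undisturbed.

>>> {"fn": "jog_arm", "kwargs": {
  "commands": [0,0.54,0,0,0,0,10,0,0,0.7,0,0,0,10,0,0,0.7,0,0,0,10,0,0,0.35,0,0,0,10,0,0,0.15,0,0,0,10,0,0,0,0,0,0,10,0,0,0,0,0,0,45,0,0,0,0,0,0,45,0,0,0,0,0,0,45,0,0,-0.5,0,0,0,45,0,0,-0.8,0,0,0,45,0,0,-0.8,0,0,0,45,0,0,-0.8,0,0,0,60,0,0,0,0,0,0,60]
}}

```text
t: 9.2
tool_pos: [0.6355, -0.3055, 0.1999]
tool_rot: [2.333, 2.087, 0.005]
contact_force: [-0.5, -0.1, 0.0]
opening: 0.0601
grip_force: 0.0
```

```bash
python3 - <<'E'
from h import *
o=obs()
im=eyes.get_image("top");w=cloud(im)
for c in("top","side"):
  im=eyes.get_image(c);w=cloud(im)
  for s in nets.silhouettes(c,"stone"):
    p=w[s["mask"]];print(c,"stone",s["p"],np.nanmedian(p,0))
  for s in nets.silhouettes(c,"scoop"):
    p=w[s["mask"]];q=p[(p[:,2]>.085)][:,:2]
    if len(q)>20:
        a=axis(q);print(c,s["p"],"handle",*a,np.percentile((q-a[0])@a[1],[1,99]),np.nanmedian(p,0))
E
```

```text
t 9.2 p [ 0.6355 -0.3055  0.1999] F [-0.5 -0.1  0. ] op 0.0601 gf 0.0
[[0.111, 0.994, 0.01], [0.994, -0.111, -0.006], [-0.005, 0.011, -1.0]] q [-0.55  0.25  1.45  0.    1.43 -0.44]
top stone 0.37 [ 0.63711162 -0.31146457  0.02367915]
top stone 0.3 [0.54377395 0.00367427 0.03020291]
top 0.78 handle [ 0.19135128 -0.33963638] [-0.98970714 -0.14310759] [-0.05973956  0.05593972] [ 0.20104039 -0.33512557  0.00431779]
top 0.76 handle [ 0.60501541 -0.56052759] [-0.95364555 -0.30093215] [-0.079921   0.0750487] [ 0.61541956 -0.55585594  0.00690762]
side stone 0.64 [ 0.62925562 -0.31046179  0.02271467]
side stone 0.63 [0.51116272 0.26560974 0.05441153]
side 0.97 handle [ 0.59554242 -0.57292982] [-0.95603076 -0.29326642] [-0.0907794   0.06456905] [ 0.61128006 -0.5761048   0.0200819 ]
side 0.64 handle [ 0.4637024  -0.29138202] [-0.99996635  0.0082036 ] [-0.05727043  0.05743057] [ 0.45696763 -0.29511549  0.00872072]
side 0.58 handle [ 0.19115837 -0.34346402] [-0.99014694 -0.14003228] [-0.06014491  0.05487044] [ 0.20034498 -0.34769563  0.00576434]
```

>>> {"fn": "jog_arm", "kwargs": {
  "commands": [0,0,0,0,0,1,60,0,0,0,0,0,1,60,0,0,0,0,0,1,60,0,0,0,0,0,1,60,0,0,0,0,0,1,60,0,0,0,0,0,1,60,0,0,0,0,0,1,60,0,0,0,0,0,1,60,0,0,0,0,0,1,60,0,0,0,0,0,1,60,0,0,0,0,0,1,60,0,0,0,0,0,1,60,0,0,0,0,0,1,60,0,0,0,0,0,1,60,0,0,0,0,0,0.6,60]
}}

```text
t: 11.42
tool_pos: [0.6323, -0.3036, 0.1909]
tool_rot: [-3.141, 0.004, 0.003]
contact_force: [0.0, -0.3, -0.9]
opening: 0.0597
grip_force: 0.0
```

>>> {"fn": "jog_arm", "kwargs": {
  "commands": [-0.8,0,0,0,0,0,60,-0.8,0,0,0,0,0,60,-0.8,-0.2,0,0,0,0,60,-0.6,-0.2,0,0,0,0,60,0,0,0,0,0,0,60,0,0,0,0,0,0,60]
}}

```text
t: 12.18
tool_pos: [0.4532, -0.28, 0.1922]
tool_rot: [3.141, -0.0, 0.001]
contact_force: [0.8, -0.4, -0.5]
opening: 0.0603
grip_force: 0.0
```

```bash
python3 - <<'E'
from h import *
o=obs();go([.449,-.288,.068],-1.577)
for c in("side",):
  im=eyes.get_image(c);w=cloud(im)
  for s in nets.silhouettes(c,"scoop"):
    p=w[s["mask"]];q=p[(p[:,2]>.085)&(p[:,2]<.11)][:,:2]
    if len(q)>20:
        a=axis(q);print(c,s["p"],"handle",*a,np.percentile((q-a[0])@a[1],[1,99]),np.nanmedian(p,0))
E
```

```text
t 12.18 p [ 0.4532 -0.28    0.1922] F [ 0.8 -0.4 -0.5] op 0.0603 gf 0.0
[[1.0, -0.0, 0.0], [-0.0, -1.0, -0.0], [0.0, 0.0, -1.0]] q [-0.69 -0.14  1.87  0.    1.42  0.88]
turn [ 0.   -0.    0.06] shift after turn [-0.07  0.13  2.07] before turn [-0.07  0.13  2.07]
side 0.83 handle [ 0.19131582 -0.34341807] [-0.99055203 -0.13713745] [-0.05944457  0.05568497] [ 0.1993718  -0.3471965   0.00577999]
side 0.67 handle [ 0.56333341 -0.58731314] [-0.97954383 -0.20123094] [-0.1216713  0.0310918] [ 0.60995544 -0.57595271  0.02072349]
side 0.65 handle [ 0.46270492 -0.29146241] [-0.99995082  0.00991771] [-0.05728758  0.05617837] [ 0.45709866 -0.29503872  0.00867348]
side 0.2 handle [0.39377891 0.29962299] [-0.98255146  0.18599092] [-0.02465757  0.02436631] [0.39057587 0.29708356 0.07392228]
```

Not knocked. Descend and grasp with full grip.

>>> {"fn": "jog_arm", "kwargs": {
  "commands": [-0.07,0.13,0,0,0,0.06,60,0,0,0.7,0,0,0,60,0,0,0.7,0,0,0,60,0,0,0.4,0,0,0,60,0,0,0.27,0,0,0,60,0,0,0,0,0,0,60,0,0,0,0,0,0,15,0,0,0,0,0,0,15,0,0,0,0,0,0,15,0,0,0,0,0,0,15,0,0,0,0,0,0,15,0,0,0,0,0,0,15],
  "newtons": 120
}}

```text
t: 13.78
tool_pos: [0.4496, -0.2885, 0.07]
tool_rot: [3.139, -0.01, 0.004]
contact_force: [-0.2, 0.7, 5.7]
opening: 0.0194
grip_force: 118.2
```

```bash
python3 - <<'E'
from h import *
obs()
# tray: rim points fit with known outer 334x224
d=np.load("top0.npz");w=d["w"];im=d["im"].astype(int);Z=w[...,2]
m=(w[...,0]>.36)&(w[...,0]<.73)&(abs(w[...,1])<.13)&(Z>.035)&(Z<.055)&(im.min(-1)>140)
p=w[m][:,:2]
best=None
a=np.deg2rad(-6.23)
for a in np.deg2rad(np.arange(-7.5,-4.9,.1)):
    u=p@np.array([np.cos(a),np.sin(a)]);v=p@np.array([-np.sin(a),np.cos(a)])
    s=np.ptp(u)*np.ptp(v)
    if best is None or s<best[0]:best=(s,a,u,v)
s,a,u,v=best
print(np.rad2deg(a),np.percentile(u,[0,.5,99.5,100]),np.percentile(v,[0,.5,99.5,100]))
uc,vc=(u.min()+u.max())/2,(v.min()+v.max())/2
ex=np.array([np.cos(a),np.sin(a)]);ey=np.array([-ex[1],ex[0]]);c=uc*ex+vc*ey;print("centre",c)
m=(w[...,0]>.38)&(w[...,0]<.6)&(abs(w[...,1])<.11)&(Z>.02)&(Z<.045)&(im[...,0]>im[...,2]+40)
n,l,st,ce=cv2.connectedComponentsWithStats(m.astype(np.uint8))
for i in range(1,n):
    if st[i,4]>60:
        q=w[l==i][:,:2]-c;print(st[i,4],np.round(np.c_[q@ex,q@ey].mean(0),3),np.round(np.ptp(q@ex),3))
E
```

```text
t 13.78 p [ 0.4496 -0.2885  0.07  ] F [-0.2  0.7  5.7] op 0.0194 gf 118.2
[[1.0, -0.006, 0.002], [-0.006, -1.0, -0.002], [0.002, 0.002, -1.0]] q [-0.71 -0.01  1.96 -0.    1.19  0.87]
-6.200000000000005 [0.36918896 0.36976024 0.69877908 0.69963245] [-0.0527291  -0.05243976  0.1666073   0.16765227]
centre [ 0.53749073 -0.00059052]
199 [0.007 0.005] 0.04
201 [-0.002  0.057] 0.04
196 [ 0.004 -0.069] 0.042
200 [-0.062  0.064] 0.041
201 [-0.062  0.005] 0.04
198 [-0.052 -0.063] 0.04
197 [-0.123  0.062] 0.033
198 [-0.12  -0.001] 0.042
195 [-0.112 -0.062] 0.033
```

>>> {"fn": "jog_arm", "kwargs": {
  "commands": [0,0,-0.3,0,0,0,15,0,0,-0.7,0,0,0,15,0,0,-0.8,0,0,0,15,0,0,0,0,0,0.52,15,0,0,0,0,0,0.5,15,0.15,-0.38,0,0,0,0,15,0.3,-0.75,0,0,0,0,15,0.3,-0.75,0,0,0,0,15,0.3,-0.75,0,0,0,0,15,0.3,-0.75,0,0,0,0,15,0.3,-0.75,0,0,0,0,15,0.3,-0.75,0,0,0,0,15,0.2,-0.6,0,0,0,0,15,0,0,0,0,0,0,15,0,0,0,0,0,0,15]
}}

```text
t: 15.65
tool_pos: [0.6118, 0.0252, 0.176]
tool_rot: [3.137, -0.169, -0.001]
contact_force: [0.5, 0.4, -2.0]
opening: 0.0198
grip_force: 118.1
```

```bash
cat >> h.py <<'E'
C=np.array([.5375,-.0006]);A=np.deg2rad(-6.2);EX=np.array([np.cos(A),np.sin(A)]);EY=np.array([-EX[1],EX[0]])
def tray():
    o=ctrl.get_obs();d=o["tool_pos"][:2]-C;Q=R.from_rotvec(o["tool_rot"]).as_matrix()
    print("tray xy",np.round([d@EX,d@EY],4),"z",round(o["tool_pos"][2],4),"tooly-z",np.round(Q[2],3))
def pose(xt,yt,z,tilt):
    # scoop pose in the tray; tilt>0 = lip down; prints rows
    w=C+xt*EX+yt*EY
    x=np.array([*EX,0]);zz=np.array([0,0,-1.]);y=np.cross(zz,x)
    go([*w,z],Rt=R.from_matrix(np.c_[x,y,zz])*R.from_rotvec([0,tilt,0]))
E
python3 - <<'E'
from h import *
obs();tray();pose(.073,.033,.19,0)
for c in ("side",):
    im=eyes.get_image(c);save(im,"d")
E
```

```text
t 15.65 p [0.6118 0.0252 0.176 ] F [ 0.5  0.4 -2. ] op 0.0198 gf 118.1
[[0.994, -0.108, -0.001], [-0.108, -0.994, -0.0], [-0.001, 0.0, -1.0]] q [-0.08  0.06  1.7  -0.    1.38  1.6 ]
tray xy [0.0711 0.0336] z 0.176 tooly-z [-0.001  0.    -1.   ]
turn [0.   0.01 0.  ] shift after turn [ 0.03  0.01 -0.23] before turn [ 0.03  0.01 -0.23]
```

View pics/d.png

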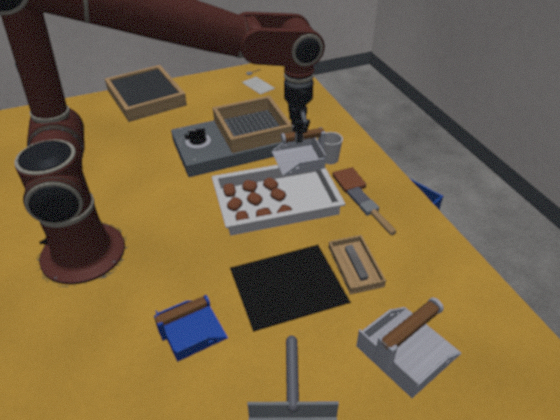

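The scoop is held level above the tray's far part at (300,155). All lumps are still in the tray and the stone is in the finds box (357,262).

>>> {"fn": "jog_arm", "kwargs": {
  "commands": [0.03,0.01,0.5,0,0,0,15,0,0,0.43,0,0,0,15,0,0,0,0,0.9,0,15,0,0,0,0,0.9,0,15,0,0,0,0,0.9,0,15,0,0,0,0,0.8,0,15,-0.08,0,0.22,0,0,0,15,-0.08,0,0.22,0,0,0,15,0,0,0,0,0,0,15,0,0,0,0,0,0,15]
}}

```text
t: 16.95
tool_pos: [0.6144, 0.0244, 0.092]
tool_rot: [3.071, -0.167, 0.542]
contact_force: [-0.1, 0.3, -1.3]
opening: 0.0196
grip_force: 118.2
```

```bash
python3 - <<'E'
from h import *
obs();tray();pose(.073,.033,.0885,.35);pose(.05,.033,.0885,.35)
E
```

```text
t 16.95 p [0.6144 0.0244 0.092 ] F [-0.1  0.3 -1.3] op 0.0196 gf 118.2
[[0.934, -0.108, 0.34], [-0.102, -0.994, -0.037], [0.342, 0.0, -0.94]] q [-0.08 -0.04  1.98 -0.01  0.85  1.61]
tray xy [0.0738 0.0332] z 0.092 tooly-z [ 0.342  0.    -0.94 ]
turn [ 0.    0.01 -0.  ] shift after turn [-0.03  0.    0.05] before turn [-0.03  0.    0.05]
turn [ 0.    0.01 -0.  ] shift after turn [-0.39  0.   -0.08] before turn [-0.39  0.   -0.08]
```

>>> {"fn": "jog_arm", "kwargs": {
  "commands": [-0.03,0,0.06,0,0,0,15,0,0,0,0,0,0,15]
}}

```text
t: 17.2
tool_pos: [0.6137, 0.0247, 0.0883]
tool_rot: [3.071, -0.166, 0.543]
contact_force: [0.2, 0.0, -1.3]
opening: 0.0199
grip_force: 118.3
```

>>> {"fn": "jog_arm", "kwargs": {
  "commands": [-0.2,0,-0.06,0,0,0,15,-0.16,0,-0.06,0,0,0,15,0,0,0,0,0,0,15]
}}

```text
t: 17.58
tool_pos: [0.5901, 0.0273, 0.0876]
tool_rot: [3.071, -0.166, 0.543]
contact_force: [-0.5, -0.3, -1.7]
opening: 0.0196
grip_force: 118.5
```

```bash
python3 - <<'E'
from h import *
obs();tray();pose(.05,.033,.083,.17);pose(.055,.033,.0725,0)
E
```

```text
t 17.57 p [0.5901 0.0273 0.0876] F [-0.5 -0.3 -1.7] op 0.0196 gf 118.5
[[0.934, -0.108, 0.341], [-0.101, -0.994, -0.037], [0.343, -0.0, -0.939]] q [-0.07 -0.1   2.04 -0.02  0.85  1.61]
tray xy [0.0493 0.0334] z 0.0876 tooly-z [ 0.343 -0.    -0.939]
turn [-0.  -1.8  0. ] shift after turn [-0.    0.01  0.08] before turn [-0.02  0.01  0.08]
turn [-0.  -3.5  0. ] shift after turn [0.1  0.01 0.25] before turn [0.   0.01 0.27]
```

>>> {"fn": "jog_arm", "kwargs": {
  "commands": [0,0,0.05,0,-0.8,0,15,0,0,0.05,0,-0.8,0,15,0,0,0.06,0,-0.8,0,15,0,0,0.06,0,-0.8,0,15,0,0,0,0,0,0,15]
}}

```text
t: 18.2
tool_pos: [0.5948, 0.0265, 0.0746]
tool_rot: [3.135, -0.17, 0.049]
contact_force: [-0.1, -1.6, -3.0]
opening: 0.0196
grip_force: 118.1
```

>>> {"fn": "jog_arm", "kwargs": {
  "commands": [0,0,0.03,0,0,0,15,0,0,0,0,0,0,15]
}}

```text
t: 18.45
tool_pos: [0.5939, 0.0268, 0.0736]
tool_rot: [3.135, -0.169, 0.05]
contact_force: [0.5, -0.5, 0.7]
opening: 0.0197
grip_force: 118.7
```

```bash
python3 - <<'E'
from h import *
obs();tray()
E
```

```text
t 18.45 p [0.5939 0.0268 0.0736] F [ 0.5 -0.5  0.7] op 0.0197 gf 118.7
[[0.994, -0.108, 0.031], [-0.108, -0.994, -0.004], [0.032, 0.0, -0.999]] q [-0.08  0.11  1.83 -0.    1.17  1.6 ]
tray xy [0.0531 0.0333] z 0.0736 tooly-z [ 0.032  0.    -0.999]
```

>>> {"fn": "jog_arm", "kwargs": {
  "commands": [-0.1,0,-0.003,0,0,0,15,-0.2,0,-0.006,0,0,0,15,-0.2,0,-0.006,0,0,0,15,-0.2,0,-0.006,0,0,0,15,-0.2,0,-0.006,0,0,0,15,-0.2,0,-0.006,0,0,0,15,-0.2,0,-0.006,0,0,0,15,0,0,0,0,0,0,15]
}}

```text
t: 19.45
tool_pos: [0.515, 0.0354, 0.0729]
tool_rot: [3.135, -0.17, 0.044]
contact_force: [-1.4, 0.3, 5.3]
opening: 0.0201
grip_force: 119.1
```

```bash
python3 - <<'E'
from h import *
obs();tray()
a=eyes.get_image("side")["image"][150:250,190:360];b=eyes.get_image("top")["image"][100:270,160:290]
cv2.imwrite("pics/e.png",np.hstack([cv2.resize(a,(520,306),interpolation=2),cv2.resize(b,(234,306),interpolation=2)])[...,::-1])
E
```

```text
t 19.45 p [0.515  0.0354 0.0729] F [-1.4  0.3  5.3] op 0.0201 gf 119.1
[[0.994, -0.108, 0.028], [-0.108, -0.994, -0.003], [0.028, -0.0, -1.0]] q [-0.08 -0.07  2.01 -0.    1.17  1.6 ]
tray xy [-0.0263  0.0334] z 0.0729 tooly-z [ 0.028 -0.    -1.   ]
```

View pics/e.png

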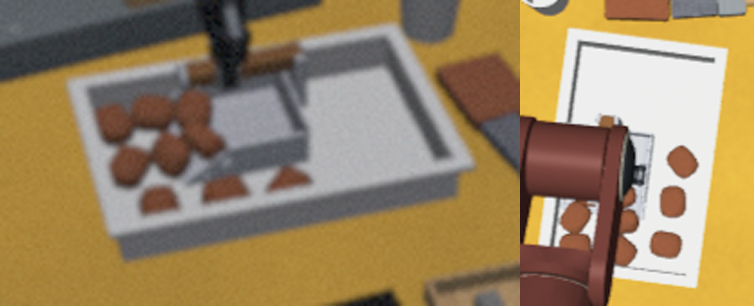

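The scoop's lip is at mid-tray and six lumps are bunching ahead of and on it (100–220, 90–180). The right column is undisturbed.

>>> {"fn": "jog_arm", "kwargs": {
  "commands": [-0.15,0,-0.007,0,0,0,15,-0.15,0,-0.006,0,0,0,15,-0.15,0,-0.006,0,0,0,15,-0.15,0,-0.006,0,0,0,15,0,0,0,0,0,0,15]
}}

```text
t: 20.18
tool_pos: [0.479, 0.0393, 0.0729]
tool_rot: [3.135, -0.17, 0.043]
contact_force: [0.2, -0.0, 3.2]
opening: 0.0193
grip_force: 119.0
```

>>> {"fn": "jog_arm", "kwargs": {
  "commands": [-0.1,0,-0.004,0,0,0,15,-0.1,0,-0.004,0,0,0,15,0,0,0,0,0,0,15]
}}

```text
t: 20.55
tool_pos: [0.4678, 0.0404, 0.0732]
tool_rot: [3.135, -0.17, 0.045]
contact_force: [1.9, 0.2, 3.0]
opening: 0.0199
grip_force: 118.8
```

```bash
python3 - <<'E'
from h import *
obs();tray()
a=eyes.get_image("side")["image"][150:250,190:360]
cv2.imwrite("pics/f.png",cv2.resize(a,(680,400),interpolation=2)[...,::-1])
E
```

```text
t 20.55 p [0.4678 0.0404 0.0732] F [1.9 0.2 3. ] op 0.0199 gf 118.8
[[0.994, -0.108, 0.029], [-0.108, -0.994, -0.003], [0.029, 0.0, -1.0]] q [-0.07 -0.19  2.12 -0.    1.18  1.61]
tray xy [-0.0737  0.0333] z 0.0732 tooly-z [ 0.029  0.    -1.   ]
```

View pics/f.png

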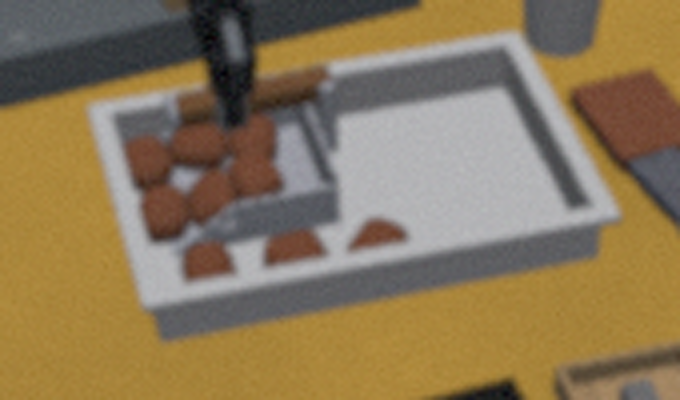

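Four lumps are in the pan and the two near-wall ones (150,160),(165,210) are partly on. The last advance comes next.

>>> {"fn": "jog_arm", "kwargs": {
  "commands": [-0.08,0,-0.003,0,0,0,15,-0.08,0,-0.003,0,0,0,15,-0.06,0,-0.003,0,0,0,15,0,0,0,0,0,0,15]
}}

```text
t: 21.1
tool_pos: [0.4546, 0.0419, 0.0732]
tool_rot: [3.135, -0.17, 0.045]
contact_force: [1.6, 0.3, 0.6]
opening: 0.0195
grip_force: 118.7
```

```bash
python3 - <<'E'
from h import *
obs();tray()
E
```

```text
t 21.1 p [0.4546 0.0419 0.0732] F [1.6 0.3 0.6] op 0.0195 gf 118.7
[[0.994, -0.108, 0.028], [-0.108, -0.994, -0.003], [0.029, 0.0, -1.0]] q [-0.07 -0.23  2.15 -0.    1.19  1.61]
tray xy [-0.087   0.0333] z 0.0732 tooly-z [ 0.029  0.    -1.   ]
```

>>> {"fn": "jog_arm", "kwargs": {
  "commands": [0.06,0,-0.05,0,-0.5,0,15,0.06,0,-0.05,0,-0.5,0,15,0.06,0,-0.05,0,-0.5,0,15,0.06,0,-0.05,0,-0.5,0,15,0.06,0,-0.05,0,-0.5,0,15,0.06,0,-0.05,0,-0.5,0,15,0.05,0,-0.15,0,-0.3,0,15,0.05,0,-0.15,0,0,0,15,0,0,0,0,0,0,15]
}}

```text
t: 22.22
tool_pos: [0.489, 0.0382, 0.1048]
tool_rot: [-3.086, 0.167, 0.467]
contact_force: [0.4, 0.6, -5.0]
opening: 0.0201
grip_force: 117.8
```

```bash
python3 - <<'E'
from h import *
obs();tray()
a=eyes.get_image("side")["image"][150:250,190:360]
cv2.imwrite("pics/g.png",cv2.resize(a,(680,400),interpolation=2)[...,::-1])
E
```

```text
t 22.23 p [0.489  0.0382 0.1048] F [ 0.4  0.6 -5. ] op 0.0201 gf 117.8
[[0.95, -0.108, -0.294], [-0.103, -0.994, 0.032], [-0.296, -0.0, -0.955]] q [-0.08  0.05  1.85  0.01  1.53  1.6 ]
tray xy [-0.0524  0.0333] z 0.1048 tooly-z [-0.296 -0.    -0.955]
```

View pics/g.png

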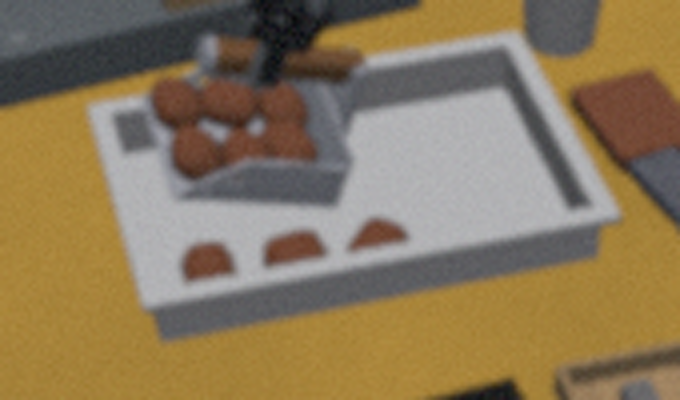

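All six lumps lie well back in the raised scoop; three remain in the tray at the right side.

>>> {"fn": "jog_arm", "kwargs": {
  "commands": [-0.06,0,-0.2,0,-0.4,0,15,-0.13,0,-0.4,0,-0.4,0,15,-0.22,0,-0.56,0,0,0,15,-0.22,0,-0.56,0,0,0,15,-0.18,0,-0.46,0,0,0,15,-0.07,0,-0.2,0,0,0,15,0.05,-0.16,-0.02,0,0,0,15,0.1,-0.4,-0.04,0,0,0,15,0.2,-0.7,-0.08,0,0,0,15,0.2,-0.7,-0.08,0,0,0,15,0.2,-0.7,-0.08,0,0,0,15,0.2,-0.7,-0.08,0,0,0,15,0.2,-0.7,-0.08,0,0,0,15,0.1,-0.4,-0.04,0,0,0,15,0.05,-0.16,-0.02,0,0,0,15,0,0,0,0,0,0,15]
}}

```text
t: 24.28
tool_pos: [0.604, 0.3045, 0.2555]
tool_rot: [-3.062, 0.165, 0.593]
contact_force: [0.3, 0.4, -5.0]
opening: 0.0197
grip_force: 118.4
```

```bash
python3 - <<'E'
from h import *
obs();tray()
a=eyes.get_image("side");b=eyes.get_image("top")
w=cloud(b)
for s in nets.silhouettes("top","lump1"):print(round(s["p"],2),s["mask"].sum(),np.round(np.nanmedian(w[s["mask"]],0),3))
cv2.imwrite("pics/h1.png",np.hstack([cv2.resize(a["image"][60:220,160:360],(400,320),interpolation=2),cv2.resize(b["image"][90:290,30:280],(400,320),interpolation=2)])[...,::-1])
E
```

```text
t 24.27 p [0.604  0.3045 0.2555] F [ 0.3  0.4 -5. ] op 0.0197 gf 118.4
[[0.922, -0.107, -0.371], [-0.1, -0.994, 0.038], [-0.373, 0.002, -0.928]] q [0.3  0.38 1.23 0.15 1.88 2.  ]
tray xy [0.0331 0.3105] z 0.2555 tooly-z [-0.373  0.002 -0.928]
0.7 264 [0.619 0.281 0.205]
0.68 200 [ 0.42  -0.049  0.031]
0.62 233 [ 0.478 -0.057  0.03 ]
0.61 247 [0.589 0.273 0.219]
0.59 224 [ 0.533 -0.07   0.031]
0.53 338 [0.553 0.274 0.231]
```

View pics/h1.png

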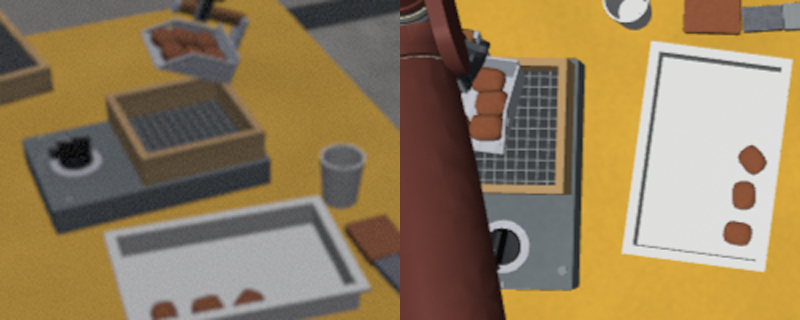

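The loaded scoop hangs over the sieve (lumps at (185,45) in the side view), and three lumps are left in the tray. Levelling, lowering and tipping next.

>>> {"fn": "jog_arm", "kwargs": {
  "commands": [0,0,0,0,0.6,0,15,0,0,0,0,0.9,0,15,0,0,0,0,0.9,0,15,0,0,0,0,0.9,0,15,0,0,0,0,0.4,0,15,-0.2,0,0.3,0,0,0,15,-0.28,0.05,0.5,0,0,0,15,0,0,0.36,0,0,0,15,0,0,0,0,0,0,15]
}}

```text
t: 25.55
tool_pos: [0.5736, 0.3034, 0.1852]
tool_rot: [3.135, -0.171, -0.023]
contact_force: [-0.1, -0.7, -5.7]
opening: 0.0198
grip_force: 118.5
```

>>> {"fn": "jog_arm", "kwargs": {
  "commands": [0,0,0,0,0.6,0,15,0,0,0,0,0.6,0,15,0,0,0,0,0.6,0,15,0,0,0,0,0.6,0,15,0,0,0,0,0.6,0,15,0,0,0,0,0.6,0,15,0,0,0,0,0.6,0,15,0,0,0,0,0.6,0,15,0,0,0,0,0.6,0,15,0,0,0,0,0.6,0,15,0,0,0,0,0.6,0,15,0,0,0,0,0.6,0,15,0,0,0,0,0.6,0,15,0,0,0,0,0.6,0,15,0,0,0,0,0.6,0,15,0,0,0,0,0,0,15]
}}

```text
t: 27.55
tool_pos: [0.5756, 0.305, 0.1899]
tool_rot: [2.79, -0.153, 1.333]
contact_force: [0.7, 0.6, -2.3]
opening: 0.0196
grip_force: 119.1
```

```bash
python3 - <<'E'
from h import *
obs();tray()
a=eyes.get_image("side");b=eyes.get_image("top")
cv2.imwrite("pics/i.png",np.hstack([cv2.resize(a["image"][60:220,160:360],(400,320),interpolation=2),cv2.resize(b["image"][90:290,30:280],(400,320),interpolation=2)])[...,::-1])
E
```

```text
t 27.55 p [0.5756 0.305  0.1899] F [ 0.7  0.6 -2.3] op 0.0196 gf 119.1
[[0.625, -0.109, 0.773], [-0.069, -0.994, -0.084], [0.778, -0.002, -0.629]] q [ 0.59 -0.14  2.06 -0.9   0.69  2.83]
tray xy [0.0049 0.3079] z 0.1899 tooly-z [ 0.778 -0.002 -0.629]
```

View pics/i.png

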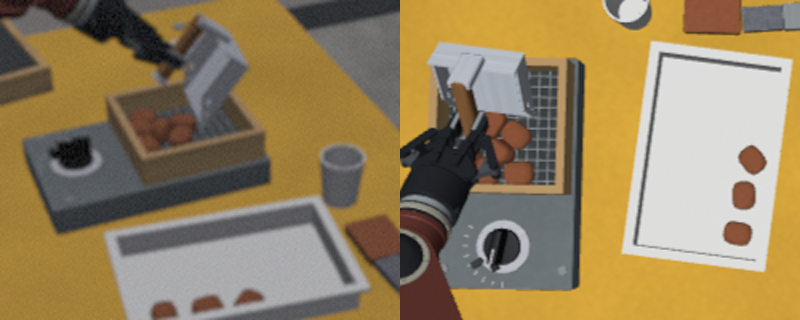

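The lumps dropped into the sieve's near half (left (160,125), right view (505,150)). The scoop looks empty and the wrist weight is back to 2 N.

>>> {"fn": "jog_arm", "kwargs": {
  "commands": [0.3,0,-0.24,0,0,0,15,0.6,0,-0.48,0,0,0,15,0,0,0,0,-0.9,0,15,0,0,0,0,-0.9,0,15,0,0,0,0,-0.9,0,15,0,0,0,0,-0.9,0,15,0,0,0,0,-0.9,0,15,0,0,0,0,-0.9,0,15,0,0,0,0,-0.9,0,15,0,0,0,0,-0.9,0,15,0,0,0,0,-0.9,0,15,0,0,0,0,-0.9,0,15,0,0,0,0,0,0,15]
}}

```text
t: 29.28
tool_pos: [0.5774, 0.3042, 0.2584]
tool_rot: [-3.135, 0.171, 0.012]
contact_force: [0.4, -0.2, -1.9]
opening: 0.0195
grip_force: 119.1
```

>>> {"fn": "jog_arm", "kwargs": {
  "commands": [0.08,0.4,0,0,0,0,15,0.16,0.8,0,0,0,0,15,0.16,0.8,0,0,0,0,15,0.16,0.8,0,0,0,0,15,0.16,0.8,0,0,0,0,15,0.16,0.8,0,0,0,0,15,0.16,0.8,0,0,0,0,15,0.1,0.49,0,0,0,0,15,0,0,0,0,0,0,15,0,0,0,0,0,0,15]
}}

```text
t: 30.52
tool_pos: [0.606, -0.0421, 0.2569]
tool_rot: [-3.136, 0.17, 0.014]
contact_force: [0.1, 0.4, -1.9]
opening: 0.0198
grip_force: 119.0
```

```bash
python3 - <<'E'
from h import *
obs();tray();pose(.073,-.034,.12,0)
b=eyes.get_image("top")
w=cloud(b);m=(w[...,0]>.46)&(w[...,0]<.68)&(w[...,1]>.2)&(w[...,1]<.41)&(w[...,2]>.065)&(b["image"][...,0].astype(int)>b["image"][...,2]+40)
print("lumps",[(np.round(np.nanmedian(w[s["mask"]],0),3).tolist(),int(s["mask"].sum())) for s in nets.silhouettes("top","lump1")])
E
```

```text
t 30.52 p [ 0.606  -0.0421  0.2569] F [ 0.1  0.4 -1.9] op 0.0198 gf 119.0
[[0.994, -0.108, -0.009], [-0.108, -0.994, 0.001], [-0.009, -0.0, -1.0]] q [-0.19  0.    1.62 -0.    1.53  1.49]
tray xy [ 0.0726 -0.0339] z 0.2569 tooly-z [-0.009 -0.    -1.   ]
turn [-0.    0.09  0.  ] shift after turn [0.01 0.   2.28] before turn [0.03 0.   2.28]
lumps [([0.559, 0.282, 0.08], 233), ([0.534, 0.303, 0.087], 221), ([0.418, -0.048, 0.03], 233), ([0.473, -0.06, 0.032], 137), ([0.52, 0.355, 0.079], 248), ([0.531, -0.073, 0.031], 176), ([0.502, 0.274, 0.08], 245), ([0.573, 0.315, 0.083], 205)]
```

>>> {"fn": "jog_arm", "kwargs": {
  "commands": [0.03,0,0.8,0,0.09,0,15,0,0,0.8,0,0,0,15,0,0,0.68,0,0,0,15,0,0,0,0,0.9,0,15,0,0,0,0,0.9,0,15,0,0,0,0,0.9,0,15,0,0,0,0,0.8,0,15,-0.1,0,0.24,0,0,0,15,-0.1,0,0.25,0,0,0,15,0,0,0,0,0,0,15]
}}

```text
t: 31.88
tool_pos: [0.6077, -0.042, 0.0882]
tool_rot: [3.071, -0.165, 0.543]
contact_force: [-0.4, 0.6, 1.1]
opening: 0.0194
grip_force: 119.5
```

>>> {"fn": "jog_arm", "kwargs": {
  "commands": [-0.19,0,-0.05,0,0,0,15,-0.16,0,-0.05,0,0,0,15,0,0,0.05,0,-0.8,0,15,0,0,0.05,0,-0.8,0,15,0,0,0.06,0,-0.8,0,15,0,0,0.06,0,-0.8,0,15,0,0,0,0,0,0,15]
}}

```text
t: 32.75
tool_pos: [0.5874, -0.0403, 0.0731]
tool_rot: [3.135, -0.17, 0.043]
contact_force: [0.3, -0.6, 2.0]
opening: 0.0198
grip_force: 119.8
```

```bash
python3 - <<'E'
from h import *
obs();tray();pose(.053,-.034,.0736,.03)
E
```

```text
t 32.75 p [ 0.5874 -0.0403  0.0731] F [ 0.3 -0.6  2. ] op 0.0198 gf 119.8
[[0.994, -0.108, 0.027], [-0.108, -0.994, -0.003], [0.027, 0.0, -1.0]] q [-0.2   0.1   1.84  0.    1.17  1.48]
tray xy [ 0.0539 -0.0341] z 0.0731 tooly-z [ 0.027  0.    -1.   ]
turn [0.   0.03 0.  ] shift after turn [-0.01 -0.   -0.01] before turn [-0.01 -0.   -0.01]
```

>>> {"fn": "jog_arm", "kwargs": {
  "commands": [-0.1,0,-0.003,0,0,0,15,-0.2,0,-0.006,0,0,0,15,-0.2,0,-0.006,0,0,0,15,-0.2,0,-0.006,0,0,0,15,-0.2,0,-0.006,0,0,0,15,-0.2,0,-0.006,0,0,0,15,-0.2,0,-0.006,0,0,0,15,-0.2,0,-0.006,0,0,0,15,-0.2,0,-0.006,0,0,0,15,-0.2,0,-0.006,0,0,0,15,-0.2,0,-0.006,0,0,0,15,-0.05,0,-0.002,0,0,0,15,0,0,0,0,0,0,15]
}}

```text
t: 34.38
tool_pos: [0.4589, -0.0261, 0.0735]
tool_rot: [3.135, -0.17, 0.044]
contact_force: [-0.5, 0.3, -3.4]
opening: 0.0196
grip_force: 118.9
```

```bash
python3 - <<'E'
from h import *
obs();tray()
a=eyes.get_image("side")["image"];b=eyes.get_image("top")["image"]
cv2.imwrite("pics/j.png",np.hstack([cv2.resize(a[150:250,190:360],(476,280),interpolation=2),cv2.resize(b[100:270,160:290],(214,280),interpolation=2)])[...,::-1])
E
```

```text
t 34.38 p [ 0.4589 -0.0261  0.0735] F [-0.5  0.3 -3.4] op 0.0196 gf 118.9
[[0.994, -0.108, 0.028], [-0.108, -0.994, -0.003], [0.028, -0.0, -1.0]] q [-0.22 -0.22  2.15  0.    1.19  1.46]
tray xy [-0.0754 -0.0339] z 0.0735 tooly-z [ 0.028 -0.    -1.   ]
```

View pics/j.png

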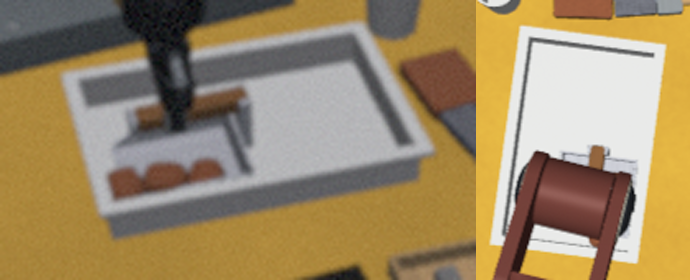

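The three lumps are in line on the pan with the first at the near wall.

>>> {"fn": "jog_arm", "kwargs": {
  "commands": [0,0,0.02,0,0,0,15,-0.07,0,-0.002,0,0,0,15,-0.07,0,-0.002,0,0,0,15,-0.06,0,-0.002,0,0,0,15,0,0,0,0,0,0,15]
}}

```text
t: 35.1
tool_pos: [0.4477, -0.0251, 0.0732]
tool_rot: [3.135, -0.17, 0.047]
contact_force: [1.6, 0.5, 3.1]
opening: 0.0199
grip_force: 119.6
```

>>> {"fn": "jog_arm", "kwargs": {
  "commands": [0.06,0,-0.05,0,-0.5,0,15,0.06,0,-0.05,0,-0.5,0,15,0.06,0,-0.05,0,-0.5,0,15,0.06,0,-0.05,0,-0.5,0,15,0.06,0,-0.05,0,-0.5,0,15,0.06,0,-0.05,0,-0.5,0,15,0.05,0,-0.15,0,-0.3,0,15,0.05,0,-0.15,0,0,0,15,0,0,0,0,0,0,15]
}}

```text
t: 36.22
tool_pos: [0.4813, -0.0286, 0.1039]
tool_rot: [-3.086, 0.167, 0.467]
contact_force: [-0.1, -0.2, -4.4]
opening: 0.0198
grip_force: 118.8
```

```bash
python3 - <<'E'
from h import *
obs();tray()
a=eyes.get_image("side")["image"];b=eyes.get_image("top")["image"]
cv2.imwrite("pics/k.png",np.hstack([cv2.resize(a[150:250,190:360],(476,280),interpolation=2),cv2.resize(b[100:270,160:290],(214,280),interpolation=2)])[...,::-1])
E
```

```text
t 36.23 p [ 0.4813 -0.0286  0.1039] F [-0.1 -0.2 -4.4] op 0.0198 gf 118.8
[[0.95, -0.108, -0.294], [-0.103, -0.994, 0.032], [-0.296, -0.0, -0.955]] q [-0.2   0.04  1.87 -0.03  1.53  1.49]
tray xy [-0.0528 -0.0339] z 0.1039 tooly-z [-0.296 -0.    -0.955]
```

View pics/k.png

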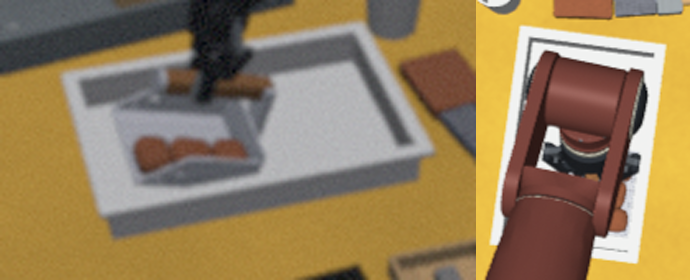

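All three lumps are in the tilted scoop at (190,150) and the tray is empty otherwise.

>>> {"fn": "jog_arm", "kwargs": {
  "commands": [-0.06,0,-0.2,0,-0.4,0,15,-0.13,0,-0.4,0,-0.4,0,15,-0.22,0,-0.56,0,0,0,15,-0.22,0,-0.56,0,0,0,15,-0.18,0,-0.46,0,0,0,15,-0.07,0,-0.2,0,0,0,15,0.05,-0.16,-0.02,0,0,0,15,0.1,-0.4,-0.04,0,0,0,15,0.2,-0.7,-0.08,0,0,0,15,0.2,-0.7,-0.08,0,0,0,15,0.2,-0.7,-0.08,0,0,0,15,0.2,-0.7,-0.08,0,0,0,15,0.2,-0.7,-0.08,0,0,0,15,0,-0.7,0,0,0,0,15,0,-0.6,0,0,0,0,15,0.1,-0.35,-0.04,0,0,0,15,0.05,-0.16,-0.02,0,0,0,15,0,0,0,0,0,0,15]
}}

```text
t: 38.58
tool_pos: [0.6044, 0.3124, 0.2544]
tool_rot: [-3.061, 0.165, 0.594]
contact_force: [-0.0, 0.2, -3.6]
opening: 0.0198
grip_force: 118.8
```

>>> {"fn": "jog_arm", "kwargs": {
  "commands": [0,0,0,0,0.6,0,15,0,0,0,0,0.9,0,15,0,0,0,0,0.9,0,15,0,0,0,0,0.9,0,15,0,0,0,0,0.4,0,15,0,0,0,0,0,-0.5,15,0,0,0,0,0,-0.9,15,0,0,0,0,0,-0.9,15,0,0,0,0,0,-0.7,15,0,0,0,0,0,0,15]
}}

```text
t: 39.83
tool_pos: [0.6043, 0.3111, 0.2556]
tool_rot: [-3.126, -0.297, 0.02]
contact_force: [-0.1, 0.7, -3.3]
opening: 0.0195
grip_force: 118.8
```

```bash
python3 - <<'E'
from h import *
obs();go([.61,.31,.187])
w=cloud(eyes.get_image("top"))
print("lumps",[(np.round(np.nanmedian(w[s["mask"]],0),3).tolist(),int(s["mask"].sum())) for s in nets.silhouettes("top","lump1")])
w=cloud(eyes.get_image("side"))
print("lumps",[(np.round(np.nanmedian(w[s["mask"]],0),3).tolist(),int(s["mask"].sum())) for s in nets.silhouettes("side","lump1")])
E
```

```text
t 39.83 p [0.6043 0.3111 0.2556] F [-0.1  0.7 -3.3] op 0.0195 gf 118.8
[[0.982, 0.189, -0.013], [0.189, -0.982, 0.0], [-0.012, -0.003, -1.0]] q [0.36 0.17 1.44 0.   1.54 1.74]
turn [0. 0. 0.] shift after turn [0.1  0.04 1.14] before turn [0.1  0.04 1.14]
lumps [([0.57, 0.27, 0.216], 314), ([0.52, 0.355, 0.079], 243), ([0.505, 0.321, 0.084], 205), ([0.534, 0.302, 0.088], 218), ([0.502, 0.277, 0.08], 235), ([0.775, 0.131, 0.042], 777), ([0.609, 0.274, 0.216], 277), ([0.648, 0.282, 0.216], 237), ([0.555, 0.279, 0.079], 210)]
lumps [([0.505, 0.268, 0.082], 46), ([0.506, 0.314, 0.084], 60), ([0.533, 0.294, 0.084], 105), ([0.523, 0.351, 0.081], 72), ([0.56, 0.276, 0.079], 110), ([0.574, 0.308, 0.082], 88)]
```

>>> {"fn": "jog_arm", "kwargs": {
  "commands": [0.1,0.04,0.5,0,0,0,15,0,0,0.64,0,0,0,15,0,0,0,0,0.6,0,15,0,0,0,0,0.6,0,15,0,0,0,0,0.6,0,15,0,0,0,0,0.6,0,15,0,0,0,0,0.6,0,15,0,0,0,0,0.6,0,15,0,0,0,0,0.6,0,15,0,0,0,0,0.6,0,15,0,0,0,0,0.6,0,15,0,0,0,0,0.6,0,15,0,0,0,0,0.6,0,15,0,0,0,0,0.6,0,15,0,0,0,0,0.6,0,15,0,0,0,0,0.6,0,15,0,0,0,0,0.6,0,15,0,0,0,0,0,0,15]
}}

```text
t: 42.28
tool_pos: [0.6095, 0.3106, 0.1866]
tool_rot: [-2.752, -0.262, -1.306]
contact_force: [-0.1, -0.3, -2.4]
opening: 0.0199
grip_force: 119.2
```

>>> {"fn": "jog_arm", "kwargs": {
  "commands": [0.3,0,-0.24,0,0,0,15,0.6,0,-0.48,0,0,0,15,0.3,0,-0.24,0,0,0,15,0,0,0,0,-0.9,0,15,0,0,0,0,-0.9,0,15,0,0,0,0,-0.9,0,15,0,0,0,0,-0.9,0,15,0,0,0,0,-0.9,0,15,0,0,0,0,-0.9,0,15,0,0,0,0,-0.9,0,15,0,0,0,0,-0.9,0,15,0,0,0,0,-0.9,0,15,0,0,0,0,-0.9,0,15,0,0,0,0,0,0,15]
}}

```text
t: 44.02
tool_pos: [0.6125, 0.3112, 0.2804]
tool_rot: [-3.124, -0.301, 0.015]
contact_force: [-0.6, -0.4, -1.4]
opening: 0.0199
grip_force: 119.2
```

```bash
python3 - <<'E'
from h import *
obs()
for c in("top","side"):
  w=cloud(eyes.get_image(c))
  print(c,[(np.round(np.nanmedian(w[s["mask"]],0),3).tolist(),int(s["mask"].sum())) for s in nets.silhouettes(c,"lump1")])
  print("scoop",[(np.round(np.nanmedian(w[s["mask"]],0),3).tolist(),int(s["mask"].sum())) for s in nets.silhouettes(c,"scoop")])
# turn to align with mat (yaw as it stood), target
go([.449,-.293,.25],-1.577)
E
```

```text
t 44.02 p [0.6125 0.3112 0.2804] F [-0.6 -0.4 -1.4] op 0.0199 gf 119.2
[[0.982, 0.191, -0.01], [0.191, -0.982, 0.003], [-0.009, -0.004, -1.0]] q [0.36 0.18 1.4  0.01 1.58 1.74]
top [([0.502, 0.276, 0.08], 251), ([0.503, 0.321, 0.083], 227), ([0.597, 0.233, 0.084], 167), ([0.392, 0.299, 0.067], 470), ([0.52, 0.355, 0.079], 248), ([0.536, 0.248, 0.079], 264), ([0.557, 0.284, 0.079], 252), ([0.534, 0.304, 0.088], 216), ([0.578, 0.253, 0.103], 239)]
scoop [([0.2, -0.335, 0.005], 2640), ([0.609, 0.297, 0.218], 2585), ([0.617, -0.555, 0.006], 4423)]
side [([0.505, 0.313, 0.085], 51), ([0.575, 0.31, 0.084], 69), ([0.524, 0.352, 0.08], 78), ([0.506, 0.268, 0.081], 63), ([0.557, 0.277, 0.082], 35)]
scoop [([0.199, -0.348, 0.006], 3017), ([0.61, -0.576, 0.019], 5700), ([0.629, 0.314, 0.23], 1522)]
turn [-0.03  0.1   1.99] shift after turn [-2.63 10.08  0.51] before turn [-4.56  9.37  0.52]
```

>>> {"fn": "jog_arm", "kwargs": {
  "commands": [0,0,0,0,0.1,0.7,15,0,0,0,0,0,0.7,15,0,0,0,0,0,0.6,15,-0.1,0.4,0,0,0,0,15,-0.2,0.78,0,0,0,0,15,-0.2,0.78,0,0,0,0,15,-0.2,0.78,0,0,0,0,15,-0.2,0.78,0,0,0,0,15,-0.2,0.78,0,0,0,0,15,-0.2,0.78,0,0,0,0,15,-0.2,0.78,0,0,0,0,15,-0.2,0.78,0,0,0,0,15,-0.2,0.78,0,0,0,0,15,-0.2,0.78,0,0,0,0,15,-0.2,0.78,0,0,0,0,15,-0.2,0.78,0,0,0,0,15,-0.15,0.4,0,0,0,0,15,0,0,0,0,0,0,15]
}}

```text
t: 46.58
tool_pos: [0.4463, -0.2984, 0.2786]
tool_rot: [-3.139, 0.017, 0.001]
contact_force: [0.4, -0.1, -1.8]
opening: 0.0196
grip_force: 119.1
```

```bash
python3 - <<'E'
from h import *
obs();go([.453,-.298,.071],-1.577)
for c in("top","side"):
  im=eyes.get_image(c);w=cloud(im)
  p=[np.round(np.nanmedian(w[s["mask"]],0),3).tolist() for s in nets.silhouettes(c,"lump1")];print(c,len(p),p)
  if c=="top":cv2.imwrite("pics/l.png",cv2.resize(im["image"][115:275,40:250],(798,608),interpolation=2)[:600,:,::-1])
E
```

```text
t 46.58 p [ 0.4463 -0.2984  0.2786] F [ 0.4 -0.1 -1.8] op 0.0196 gf 119.1
[[1.0, -0.011, -0.001], [-0.011, -1.0, 0.002], [-0.001, -0.002, -1.0]] q [-0.73 -0.18  1.76  0.    1.57  0.85]
turn [-0.02  0.01 -0.05] shift after turn [ 0.11 -0.01  3.46] before turn [ 0.11 -0.    3.46]
top 8 [[0.503, 0.277, 0.08], [0.575, 0.316, 0.083], [0.557, 0.284, 0.08], [0.522, 0.355, 0.08], [0.536, 0.247, 0.079], [0.503, 0.321, 0.083], [0.534, 0.304, 0.087], [0.578, 0.252, 0.103]]
side 5 [[0.628, -0.311, 0.008], [0.524, 0.352, 0.081], [0.571, 0.311, 0.085], [0.533, 0.294, 0.084], [0.556, 0.278, 0.081]]
```

View pics/l.png

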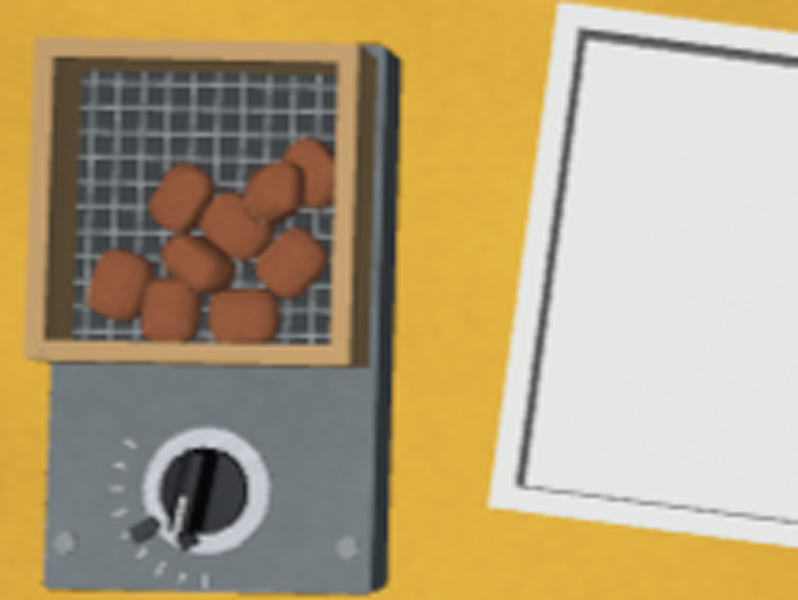

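All nine lumps are in the sieve ((90–335),(140–340)) and the tray is empty. Setting the scoop down.

>>> {"fn": "jog_arm", "kwargs": {
  "commands": [0.11,0,0.5,0,0,0,15,0,0,0.8,0,0,0,15,0,0,0.8,0,0,0,15,0,0,0.7,0,0,0,15,0,0,0.3,0,0,0,15,0,0,0.2,0,0,0,15,0,0,0.1,0,0,0,15,0,0,0.06,0,0,0,15,0,0,0,0,0,0,15]
}}

```text
t: 47.9
tool_pos: [0.4539, -0.2972, 0.0716]
tool_rot: [-3.14, 0.013, 0.0]
contact_force: [-0.8, 0.3, -1.5]
opening: 0.0195
grip_force: 119.1
```

>>> {"fn": "jog_arm", "kwargs": {
  "commands": [0,0,0.02,0,0,0,15,0,0,0,0,0,0,15,0,0,0,0,0,0,60,0,0,0,0,0,0,60,0,0,0,0,0,0,60,0,0,-0.4,0,0,0,60,0,0,-0.8,0,0,0,60,0,0,-0.8,0,0,0,60,0,0,-0.8,0,0,0,60,0,0,0,0,0,0,60]
}}

```text
t: 49.15
tool_pos: [0.4557, -0.2991, 0.2436]
tool_rot: [3.138, -0.013, 0.011]
contact_force: [-0.2, -0.2, -0.6]
opening: 0.0601
grip_force: 0.0
```

```bash
python3 - <<'E'
from h import *
obs()
for c in("top","side"):
  im=eyes.get_image(c);w=cloud(im)
  for s in nets.silhouettes(c,"scoop"):
    p=w[s["mask"]];q=p[(p[:,2]>.085)&(p[:,2]<.11)][:,:2]
    if len(q)>20:
        a=axis(q);print(c,"handle",*a,np.round(np.nanmedian(p,0),3))
np.savez("top1.npz",w=cloud(eyes.get_image("top")),im=eyes.get_image("top")["image"])
d=np.load("top1.npz");w=d["w"];im=d["im"].astype(int)
X,Y,Z=w[...,0],w[...,1],w[...,2]
B=(X>.34)&(X<.44)&(Y>.24)&(Y<.37)
p=w[B&(Z>.087)&(im.max(-1)<110)][:,:2];c,a=axis(p);print("bar",c,a,np.percentile((p-c)@a,[1,50,99]),len(p))
# ring (light) centre
r=w[B&(im.min(-1)>150)&(Z<.062)][:,:2];
(cx,cy),rad=cv2.minEnclosingCircle((r*1000).astype(np.float32));print("ring",cx,cy,rad,len(r))
c0=np.array([.392,.304]);
D=np.linalg.norm(w[...,:2]-c0,axis=-1)
m=B&(D>.034)&(D<.058)&(Z>.054)&(im.max(-1)<85)
n,l,st,ce=cv2.connectedComponentsWithStats(m.astype(np.uint8))
for i in range(1,n):
    q=w[l==i];k=np.nanmean(q,0);print("tab",st[i,4],k,np.arctan2(k[1]-c0[1],-(k[0]-c0[0])))
F=w[(Z>.093)&(Z<.106)&(X>.45)&(X<.7)&(Y>.18)&(Y<.43)&(im[...,0]>150)][:,:2]
print("frame",cv2.minAreaRect((F*1000).astype(np.float32)))
E
```

```text
t 49.15 p [ 0.4557 -0.2991  0.2436] F [-0.2 -0.2 -0.6] op 0.0601 gf 0.0
[[1.0, -0.008, 0.007], [-0.008, -1.0, -0.004], [0.007, 0.004, -1.0]] q [-0.72 -0.15  1.79  0.    1.5   0.86]
top handle [ 0.5948298  -0.55230428] [-0.96144554 -0.2749954 ] [ 0.617 -0.554  0.007]
top handle [ 0.18467448 -0.34038741] [-0.99253564 -0.12195491] [ 0.18  -0.34   0.006]
side handle [ 0.46699002 -0.30066515] [-0.9999906   0.00433581] [ 0.462 -0.304  0.009]
side handle [ 0.56879912 -0.58573462] [-0.97812336 -0.20802568] [ 0.611 -0.575  0.019]
side handle [ 0.19025634 -0.34344894] [-0.99132941 -0.13140012] [ 0.199 -0.348  0.006]
bar [0.39518187 0.30176111] [-0.98945295  0.14485463] [-0.02161098 -0.00136853  0.0282843 ] 118
ring 388.7124328613281 314.69622802734375 51.8959846496582 391
tab 27 [0.36712771 0.33919565 0.06068353] 0.9555969966809466
tab 1 [0.35639865 0.3093704  0.07428924] 0.14971940266866723
frame ((572.412109375, 305.2786560058594), (200.1803741455078, 202.800048828125), 0.1263260543346405)
```

>>> {"fn": "jog_arm", "kwargs": {
  "commands": [0,0,0,0,0,-1,35,0,0,0,0,0,-1,35,0,0,0,0,0,-1,35,0,0,0,0,0,-1,35,0,0,0,0,0,-1,35,0,0,0,0,0,-1,35,0,0,0,0,0,-1,35,0,0,0,0,0,-1,35,0,0,0,0,0,-1,35,0,0,0,0,0,-1,35,0,0,0,0,0,-1,35,0,0,0,0,0,-1,35,0,0,0,0,0,-1,35,0,0,0,0,0,-1,35,0,0,0,0,0,-1,35,0,0,0,0,0,-1,35,0,0,0,0,0,-1,35,0,0,0,0,0,-1,35,0,0,0,0,0,-1,35,0,0,0,0,0,-1,35]
}}

```text
t: 51.95
tool_pos: [0.4532, -0.2969, 0.236]
tool_rot: [-1.701, -2.635, -0.003]
contact_force: [0.5, -0.4, 0.4]
opening: 0.0351
grip_force: 0.0
```

>>> {"fn": "jog_arm", "kwargs": {
  "commands": [0,0,0,0,0,-1,35,0,0,0,0,0,-1,35,0,0,0,0,0,-1,35,0,0,0,0,0,-1,35,0,0,0,0,0,-1,35,0,0,0,0,0,-1,35,0,0,0,0,0,-1,35,0,0,0,0,0,-1,35,0,0,0,0,0,-1,35,0,0,0,0,0,-0.9,35,0,0,0,0,0,0,35]
}}

```text
t: 53.32
tool_pos: [0.4532, -0.2969, 0.2363]
tool_rot: [-0.252, -3.128, -0.006]
contact_force: [-0.2, 0.2, 0.4]
opening: 0.0353
grip_force: 0.0
```

```bash
python3 - <<'E'
from h import *
obs();go([.392,.304,.24],1.41)
E
```

```text
t 53.33 p [ 0.4532 -0.2969  0.2363] F [-0.2  0.2  0.4] op 0.0353 gf 0.0
[[-0.987, 0.16, -0.003], [0.16, 0.987, 0.004], [0.003, 0.004, -1.0]] q [-0.72 -0.15  1.8   0.    1.5  -2.13]
turn [ 0.04 -0.03 -0.  ] shift after turn [ 2.61  9.72 -0.06] before turn [ 2.61  9.72 -0.02]
```

>>> {"fn": "jog_arm", "kwargs": {
  "commands": [0.1,0.37,0,0,0,0,35,0.2,0.75,0,0,0,0,35,0.2,0.75,0,0,0,0,35,0.2,0.75,0,0,0,0,35,0.2,0.75,0,0,0,0,35,0.2,0.75,0,0,0,0,35,0.2,0.75,0,0,0,0,35,0.2,0.75,0,0,0,0,35,0.2,0.75,0,0,0,0,35,0.2,0.75,0,0,0,0,35,0.2,0.75,0,0,0,0,35,0.2,0.75,0,0,0,0,35,0.2,0.75,0,0,0,0,35,0.11,0.35,0,0,0,0,35,0,0,0,0,0,0,35,0,0,0,0,0,0,35]
}}

```text
t: 55.32
tool_pos: [0.3913, 0.303, 0.2391]
tool_rot: [-0.251, -3.13, -0.003]
contact_force: [0.5, -0.6, 0.8]
opening: 0.0346
grip_force: 0.0
```

```bash
python3 - <<'E'
from h import *
obs();go([.392,.304,.070],1.41)
E
```

```text
t 55.33 p [0.3913 0.303  0.2391] F [ 0.5 -0.6  0.8] op 0.0346 gf 0.0
[[-0.987, 0.159, -0.001], [0.159, 0.987, 0.002], [0.002, 0.002, -1.0]] q [ 0.51 -0.27  1.9   0.    1.51 -0.9 ]
turn [ 0.02 -0.02  0.01] shift after turn [-0.01  0.02  2.82] before turn [-0.01  0.01  2.82]
```

>>> {"fn": "jog_arm", "kwargs": {
  "commands": [0,0.02,0.7,0,0,0,35,0,0,0.8,0,0,0,35,0,0,0.7,0,0,0,35,0,0,0.4,0,0,0,35,0,0,0.22,0,0,0,35,0,0,0,0,0,0,35,0,0,0,0,0,0,5,0,0,0,0,0,0,5,0,0,0,0,0,0,5,0,0,0,0,0,0,5],
  "newtons": 25
}}

```text
t: 56.58
tool_pos: [0.3928, 0.3041, 0.0718]
tool_rot: [0.25, 3.131, 0.0]
contact_force: [-1.1, -6.2, 3.7]
opening: 0.0135
grip_force: 28.1
```

>>> {"fn": "jog_arm", "kwargs": {
  "commands": [0,0,0,0,0,0.5,5,0,0,0,0,0,0.5,5,0,0,0,0,0,0.5,5,0,0,0,0,0,0.5,5,0,0,0,0,0,0.5,5,0,0,0,0,0,0.5,5,0,0,0,0,0,0.5,5,0,0,0,0,0,0.5,5,0,0,0,0,0,0.5,5,0,0,0,0,0,0.5,5,0,0,0,0,0,0.5,5,0,0,0,0,0,0.5,5,0,0,0,0,0,0.5,5,0,0,0,0,0,0.5,5,0,0,0,0,0,0.5,5,0,0,0,0,0,0.4,5,0,0,0,0,0,0,5]
}}

```text
t: 58.7
tool_pos: [0.3931, 0.3043, 0.0718]
tool_rot: [1.436, 2.793, 0.002]
contact_force: [0.5, -5.9, 2.2]
opening: 0.0138
grip_force: 27.9
```

>>> {"fn": "jog_arm", "kwargs": {
  "commands": [0,0,0,0,0,0,35,0,0,0,0,0,0,35,0,0,0,0,0,0,35,0,0,-0.5,0,0,0,35,0,0,-0.8,0,0,0,35,0,0,-0.8,0,0,0,35,0,0,-0.6,0,0,0,35,0,-0.8,0,0,0,0,35,0,-0.8,0,0,0,0,35,0,-0.8,0,0,0,0,35,0,-0.8,0,0,0,0,35,0,0,0,0,0,0,35]
}}

```text
t: 60.2
tool_pos: [0.2349, 0.1923, 0.2329]
tool_rot: [1.436, 2.792, 0.011]
contact_force: [0.7, 0.3, -0.3]
opening: 0.0348
grip_force: 0.0
```

```bash
python3 - <<'E'
from h import *
obs()
i=eyes.get_image("top");w=cloud(i);im=i["image"].astype(int)
X,Y,Z=w[...,0],w[...,1],w[...,2]
B=(X>.34)&(X<.44)&(Y>.24)&(Y<.37)
p=w[B&(Z>.087)&(im.max(-1)<110)][:,:2];c,a=axis(p);print("bar",c,a,np.arctan2(a[1],-a[0]),len(p))
c0=np.array([.392,.304]);D=np.linalg.norm(w[...,:2]-c0,axis=-1)
m=B&(D>.034)&(D<.058)&(Z>.054)&(im.max(-1)<85)
n,l,st,ce=cv2.connectedComponentsWithStats(m.astype(np.uint8))
for k in range(1,n):
    q=np.nanmean(w[l==k],0);print("tab",st[k,4],q,np.arctan2(q[1]-c0[1],-(q[0]-c0[0])))
for s in nets.silhouettes("side","scoop")[:0]:pass
cv2.imwrite("pics/m.png",cv2.resize(i["image"][215:285,60:125],(520,560),interpolation=2)[...,::-1])
E
```

```text
t 60.2 p [0.2349 0.1923 0.2329] F [ 0.7  0.3 -0.3] op 0.0348 gf 0.0
[[-0.582, 0.813, 0.004], [0.813, 0.582, 0.005], [0.002, 0.007, -1.0]] q [ 0.44 -0.87  2.28  0.    1.72 -0.18]
bar [0.39323158 0.30099676] [-0.59546084  0.80338433] 0.9329571727489774 117
tab 23 [0.36621143 0.34039067 0.06148613] 0.9542826102822866
```

View pics/m.png

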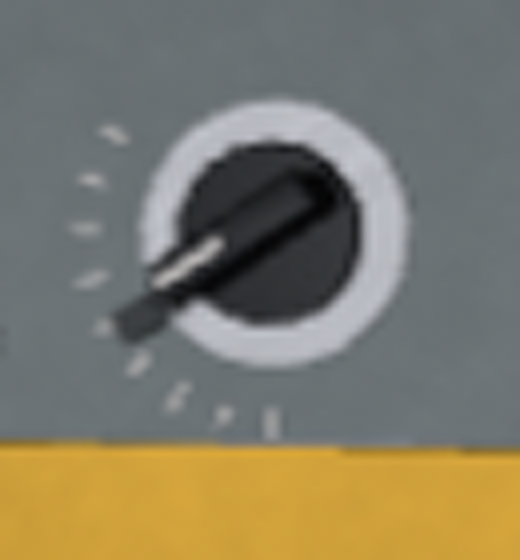

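The pointer lines up with the tab at (140,318). I'll check that the scoop has not been knocked, then hand in.

```bash
python3 - <<'E'
from h import *
ok=False;n=0
for c in("side","top"):
  w=cloud(eyes.get_image(c))
  for s in nets.silhouettes(c,"scoop"):
    p=w[s["mask"]];q=p[(p[:,2]>.085)&(p[:,2]<.11)][:,:2]
    if len(q)>20:
        a=axis(q)[0]-[.016,0];print(c,np.round(a,3),np.round(np.nanmax(p[:,2]),3))
        if np.hypot(*(a-[.454,-.2985]))<.03: ok=True
  print("stone",[np.round(np.nanmedian(w[s["mask"]],0),3) for s in nets.silhouettes(c,"stone")[:1]])
  L=[np.nanmedian(w[s["mask"]],0) for s in nets.silhouettes(c,"lump1")]
  n=max(n,sum(1 for v in L if .48<v[0]<.665 and .215<v[1]<.395)) 
print(ok,n)
if ok and n>=7: print(job.finish_job())
E
```

```text
side [ 0.459 -0.211] 0.099
side [ 0.176 -0.343] 0.095
side [ 0.55  -0.587] 0.128
stone [array([ 0.629, -0.311,  0.023])]
top [ 0.176 -0.339] 0.097
top [ 0.576 -0.553] 0.129
top [ 0.461 -0.205] 0.101
stone [array([ 0.631, -0.302,  0.023])]
False 9
```

The scoop was knocked about 9 cm. Mending: measure it and put it back.

```bash
python3 - <<'E'
from h import *
for c in("side","top"):
  i=eyes.get_image(c);w=cloud(i)
  for s in nets.silhouettes(c,"scoop"):
    p=w[s["mask"]];q=p[(p[:,2]>.085)&(p[:,2]<.11)]
    if len(q)>20 and .4<q[:,0].mean()<.52 and abs(q[:,1].mean()+.25)<.12:
        a=axis(q[:,:2]);d=a[1]*np.sign(a[1][0]);print(c,a[0],d,"yaw",np.arctan2(d[1],d[0]),np.percentile((q[:,:2]-a[0])@d,[1,99]),"slope",np.polyfit((q[:,:2]-a[0])@d,q[:,2],1))
o=obs()
cv2.imwrite("pics/n.png",cv2.resize(i["image"][100:290,150:430],(784,532),interpolation=2)[...,::-1])
E
```

```text
side [ 0.47545437 -0.21088634] [0.95635806 0.29219731] yaw 0.29652360972594033 [-0.05648867  0.05961471] slope [-0.00222191  0.09222519]
top [ 0.47655347 -0.2055203 ] [0.95668239 0.29113365] yaw 0.2954116010450548 [-0.05823146  0.05589664] slope [-0.0023969   0.09250252]
t 60.9 p [0.2359 0.1929 0.2319] F [ 0.5 -0.2 -0.7] op 0.035 gf 0.0
[[-0.582, 0.813, -0.002], [0.813, 0.582, 0.003], [0.003, 0.0, -1.0]] q [ 0.44 -0.86  2.28  0.    1.72 -0.18]
```

View pics/n.png

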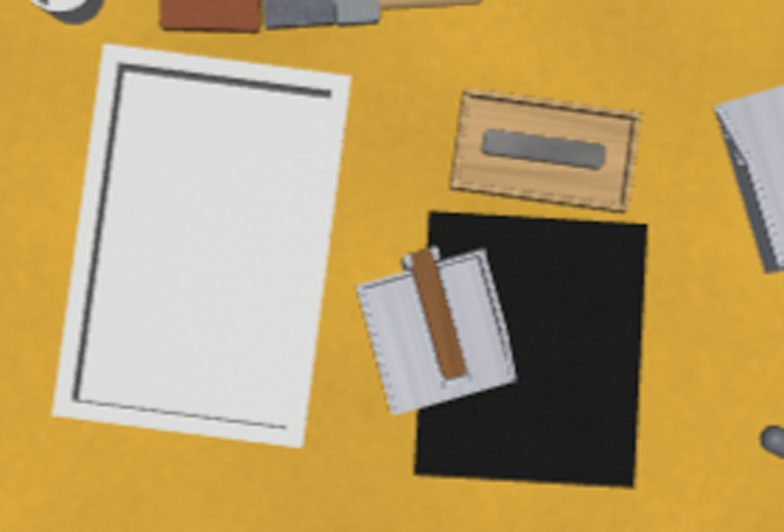

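The tilted scoop lies half off the mat's left edge at (435,330), flat, post still to the far side. The stone is in the box and the tray is empty.

>>> {"fn": "jog_arm", "kwargs": {
  "commands": [-0.36,0.51,0,0,0,0,60,-0.36,0.51,0,0,0,0,60,-0.36,0.51,0,0,0,0,60,-0.36,0.51,0,0,0,0,60,-0.69,-0.32,0,0,0,0,60,-0.69,-0.32,0,0,0,0,60,-0.69,-0.32,0,0,0,0,60,-0.69,-0.32,0,0,0,0,60,-0.69,-0.32,0,0,0,0,60,-0.69,-0.32,0,0,0,0,60,-0.69,-0.32,0,0,0,0,60,-0.69,-0.32,0,0,0,0,60,-0.69,-0.32,0,0,0,0,60,0,0,0,0,0,0,60]
}}

```text
t: 62.65
tool_pos: [0.462, -0.2121, 0.2304]
tool_rot: [-1.44, -2.789, -0.003]
contact_force: [-0.2, 1.2, -0.3]
opening: 0.0598
grip_force: 0.0
```

>>> {"fn": "jog_arm", "kwargs": {
  "commands": [0,0,0,0,0,1,60,0,0,0,0,0,1,60,0,0,0,0,0,1,60,0,0,0,0,0,1,60,0,0,0,0,0,1,60,0,0,0,0,0,1,60,0,0,0,0,0,1,60,0,0,0,0,0,1,60,0,0,0,0,0,1,60,0,0,0,0,0,1,60,0,0,0,0,0,1,60,0,0,0,0,0,1,60,0,0,0,0,0,1,60,0,0,0,0,0,1,60,0,0,0,0,0,1,60,0,0,0,0,0,1,60,0,0,0,0,0,1,60,0,0,0,0,0,1,60,0,0,0,0,0,0.95,60,0,0,0,0,0,0,60]
}}

```text
t: 65.15
tool_pos: [0.4619, -0.2088, 0.2306]
tool_rot: [-3.103, -0.467, 0.001]
contact_force: [-0.1, -0.7, -0.0]
opening: 0.06
grip_force: 0.0
```

```bash
python3 - <<'E'
from h import *
obs();go([.4607,-.2117,.070],-1.275)
E
```

```text
t 65.15 p [ 0.4619 -0.2088  0.2306] F [-0.1 -0.7 -0. ] op 0.06 gf 0.0
[[0.956, 0.294, -0.001], [0.294, -0.956, 0.003], [-0.0, -0.003, -1.0]] q [-0.57 -0.23  1.88  0.    1.5   0.7 ]
turn [-0.03  0.    0.03] shift after turn [-0.03  0.04  2.68] before turn [-0.03  0.05  2.68]
```

>>> {"fn": "jog_arm", "kwargs": {
  "commands": [-0.03,0.05,0.7,0,0,0,60,0,0,0.8,0,0,0,60,0,0,0.7,0,0,0,60,0,0,0.48,0,0,0,60,0,0,0,0,0,0,60,0,0,0,0,0,0,15,0,0,0,0,0,0,15,0,0,0,0,0,0,15,0,0,0,0,0,0,15,0,0,0,0,0,0,15,0,0,-0.4,0,0,0,15,0,0,-0.4,0,0,0,15,0,0,0,0,0,0,15],
  "newtons": 100
}}

```text
t: 66.78
tool_pos: [0.4623, -0.2137, 0.12]
tool_rot: [3.107, 0.465, 0.004]
contact_force: [-0.0, -0.6, -1.7]
opening: 0.0198
grip_force: 99.2
```

>>> {"fn": "jog_arm", "kwargs": {
  "commands": [0,0,0,0,0,0.8,15,0,0,0,0,0,0.8,15,0,0,0,0,0,0.8,15,0,0,0,0,0,0.6,15,-0.05,0.5,0,0,0,0,15,-0.06,0.5,0,0,0,0,15,0,0.44,0,0,0,0,15,0,0,0,0,0,0,15]
}}

```text
t: 67.78
tool_pos: [0.4533, -0.3, 0.1162]
tool_rot: [-3.138, 0.008, 0.004]
contact_force: [-0.9, 0.9, -1.5]
opening: 0.02
grip_force: 99.2
```

```bash
python3 - <<'E'
from h import *
obs();go([.455,-.299,.070],-1.577)
w=cloud(eyes.get_image("side"))
for s in nets.silhouettes("side","scoop"):
    p=w[s["mask"]];q=p[(p[:,0]>.38)&(p[:,0]<.54)&(p[:,1]<-.2)&(p[:,1]>-.4)]
    if len(q)>100:
        print(np.nanmedian(q,0));f=q[(abs(q[:,2]-np.nanmedian(q[:,2]))<.012)]
        print(np.linalg.lstsq(np.c_[f[:,:2],np.ones(len(f))],f[:,2],rcond=None)[0])
E
```

```text
t 67.78 p [ 0.4533 -0.3     0.1162] F [-0.9  0.9 -1.5] op 0.02 gf 99.2
[[1.0, -0.005, -0.003], [-0.005, -1.0, 0.004], [-0.003, -0.004, -1.0]] q [-0.72 -0.04  1.9   0.    1.28  0.85]
turn [-0.04  0.03  0.01] shift after turn [ 0.03 -0.02  0.77] before turn [ 0.03 -0.01  0.77]
[ 0.4596737  -0.30839667  0.05181118]
[ 0.00245389 -0.03091434  0.04047688]
```

>>> {"fn": "jog_arm", "kwargs": {
  "commands": [0.03,0,0.4,0,0,0,15,0,0,0.25,0,0,0,15,0,0,0.08,0,0,0,15,0,0,0.03,0,0,0,15,0,0,0,0,0,0,15]
}}

```text
t: 68.5
tool_pos: [0.4563, -0.2993, 0.0726]
tool_rot: [-3.14, 0.005, 0.0]
contact_force: [0.2, -0.8, -1.2]
opening: 0.0198
grip_force: 99.2
```

>>> {"fn": "jog_arm", "kwargs": {
  "commands": [0,0,0.03,0,0,0,15,0,0,0,0,0,0,15]
}}

```text
t: 68.75
tool_pos: [0.4567, -0.2998, 0.0723]
tool_rot: [-3.14, 0.005, -0.001]
contact_force: [-2.8, 2.2, 6.0]
opening: 0.0199
grip_force: 100.3
```

Contact; release, retreat straight up only a little way, and check.

>>> {"fn": "jog_arm", "kwargs": {
  "commands": [0,0,0,0,0,0,60,0,0,0,0,0,0,60,0,0,0,0,0,0,60,0,0,-0.4,0,0,0,60,0,0,-0.8,0,0,0,60,0,0,-0.8,0,0,0,60,0,0,0,0,0,0,60,0,0,0,0,0,0,60]
}}

```text
t: 69.75
tool_pos: [0.4557, -0.2992, 0.1897]
tool_rot: [-3.138, 0.005, 0.002]
contact_force: [-0.6, -0.5, -0.6]
opening: 0.0597
grip_force: 0.0
```

```bash
python3 - <<'E'
from h import *
obs();n=0;ok=False
for c in("top","side"):
  i=eyes.get_image(c);w=cloud(i)
  for s in nets.silhouettes(c,"scoop"):
    p=w[s["mask"]];q=p[(p[:,2]>.085)&(p[:,2]<.105)]
    if len(q)>20 and abs(q[:,0].mean()-.46)<.06 and abs(q[:,1].mean()+.29)<.1:
        a=axis(q[:,:2]);d=a[1]*np.sign(a[1][0]);sl=np.polyfit((q[:,:2]-a[0])@d,q[:,2],1);oc=a[0]-.016*d
        print(c,oc,d,"slope",sl)
        if c=="side" and np.hypot(*(oc-[.454,-.2985]))<.03 and abs(sl[0])<.05: ok=True
  L=[np.nanmedian(w[s["mask"]],0) for s in nets.silhouettes(c,"lump1")]
  n=max(n,sum(1 for v in L if .48<v[0]<.665 and .215<v[1]<.395))
  if c=="top":
    im=i["image"].astype(int);B=(w[...,0]>.34)&(w[...,0]<.44)&(w[...,1]>.24)&(w[...,1]<.37)
    a=axis(w[B&(w[...,2]>.087)&(im.max(-1)<110)][:,:2])[1];print("dial",np.arctan(-a[1]/a[0]))
print(ok,n)
if ok and n>=7: print(job.finish_job())
E
```

```text
t 69.75 p [ 0.4557 -0.2992  0.1897] F [-0.6 -0.5 -0.6] op 0.0597 gf 0.0
[[1.0, -0.003, -0.002], [-0.003, -1.0, 0.003], [-0.002, -0.003, -1.0]] q [-0.72 -0.11  1.84  0.    1.41  0.86]
top [ 0.45497282 -0.29626996] [0.9994769  0.03234083] slope [-0.00766097  0.0922834 ]
dial 0.9349958930399471
side [ 0.45415602 -0.3035726 ] [0.99998286 0.00585404] slope [-0.00137116  0.0924669 ]
True 8
the job is handed in; nothing more can be done
None
```

The job is handed in: the whetstone is in the finds box, all nine lumps are in the sieve, the dial is at about 0.94 rad against the tab's 0.95, and the scoop is flat on its mat (I had to put it back once after it was knocked about 9 cm); the last image check before hand-in found 8 of the 9 lumps, the one before it all 9, and no verdict was returned.

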